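# Park the index plunger and open the sliding stop

### The job

The sliding stop of the small filing fixture is locked by its sprung index plunger. Pull the plunger up by its wing handle without straining it against its upper stop, turn it clockwise (seen from above) and let it settle in its rest notch, so that it stays retracted by itself when let go. Then slide the stop by its upright lug away from the plunger, all the way against the end block, and leave the jar and the pliers where they lie.

Things in the scene. Friction and masses are not known exactly. Their poses are not given: they have to be found in the camera images.
- fixture: Grey cast fixture screwed to the bench: bed 84 mm (x) by 182 mm (y, from -44 to +138) by 12 mm high. Origin on the bench below the plunger's axis; z up. A bridge over the origin carries the plunger in a notched steel collar. The stop slides along +y between two rails, away from the plunger, to the end block.
- collar: Notched steel collar round the plunger, 52 mm across, on a seat on the bridge (33 mm high, 66 mm in x, 58 mm in y). Origin and axes as the fixture's. Its notched ring is set by hand and NOT measured (this pose does not show it): its height differs from start to start by up to 5 mm either way (top 56 to 66 mm above the bench), its angle by up to 0.28 rad.
- end_face (a point): Top edge of the end block's face that the stop's plate runs against, 120.5 mm along +y from the plunger's axis, 34 mm above the bench.
- handle: Dark steel wing handle on top of the plunger: bar 46 mm long (its x), 12 mm wide (its y), 22 mm high; underside 76 mm, top 98 mm above the bench when down. Origin on the plunger's axis, at bench height when down. It carries a 4 mm cross pin that rides in the collar. The pin and plunger must not press on collar or washer with over 20 N: keep the pull under 20 N, the twist under 0.12 N m.
- plunger: Steel stem of the index plunger, 8 mm thick, that carries the wing handle; origin as the handle's. It only moves up and down.
- handle_grip (a point): Centre of the wing handle, on the plunger's axis, 8 mm below its top (90 mm above the bench when down); same axes as the handle.
- plunger_lift (a joint): Rise of the plunger, m; 0 = down, tip 4 mm deep in the stop. Spring down: 6.5 N at 0, +0.25 N per mm; friction 0.3 N, damped. Down, its pin stands in a collar slot with little room to turn. It clears the tooth when raised 8.3 to 18.3 mm, by the collar's height; 0.7 mm higher it meets a rubber washer, 8 N per mm, by which that height is felt. Parked it reads 6 to 16 mm (2.3 mm below clearing).
- handle_turn (a joint): Angle of the wing handle, rad, growing clockwise from above; about 0 in the locking slot (bar along the fixture's x). The rest notch lies at 0.87 to 1.43; just past its middle (0.05 rad) a high end wall stops the raised pin and can be felt. The tooth before the notch slopes back to the slot: let go there, or raised too little, the handle turns back and drops to 0.
- stop: Sliding stop: steel plate 28 mm wide in the rails with an upright aluminium lug; axes as the fixture's. Its origin coincides with the fixture's when the slide reads 0.
- lug_top (a point): Centre of the top face of the stop's lug, 60 mm above the bench, 70 mm along +y from the plunger's axis when locked. The lug is 16 mm by 16 mm in plan and 35 mm of it stand free.
- stop_slide (a joint): Travel of the stop along the fixture's +y, m: 0 locked (1 mm play), 0.040 against the end block. Friction 2 N; it stays where it is left.
- jar: Bystander: round white screw jar, 48 mm across, 29 mm high; origin under its centre.
- pliers: Bystander: small pliers with yellow grips, 51 x 134 x 11 mm, lying; origin under the centre.
Not all that is in view belongs to the job. Several things look just like the fixture: the one meant starts farthest to the robot's left.

How it is judged:
By the outcome, as a careful person would: the job done as asked, in the order asked, and still so for the second after the job is handed in, with the robot touching nothing.
It also fails if it takes over 72 s, if anything falls off the work surface, if the arm or the gripper's body presses on something with over 40 N, if the wrist force passes 120 N, or if a joint passes its speed limit or range.

### The arm

A 7-joint arm with a two-finger parallel gripper is mounted at the origin on a cart in front of the work surface, level with it; the furniture and walls round the work are solid. World frame = base frame: x ahead of the robot, y to its left, z up, the work surface at z = 0. Lengths are in m, angles in rad, forces in N, time in s.
With the tool pointing down it reaches from about 0.4 to 0.85 m from the base axis. Payload 4.5 kg.
Tool frame: the origin (TCP) lies midway between the tips of the shut fingers; the grasp point (between the pads) lies 19 mm behind it; z points along the fingers, y is the direction in which the jaws open and shut (so a half turn about z gives the same grasp; the last joint's range is limited). The gripper opens to 88 mm and grips with 3 to 60 N. Pads are 18 mm wide; open, the fingers measure 123 mm over their backs; the gripper's body (75 mm by 187 mm) begins 45 mm behind the grasp point.
Start: joints at [-1.252, 0.689, -0.195, 1.565, 0.157, 0.902, -0.215], TCP at [0.176, 0.6, 0.239] pointing down, gripper open.
Joint ranges: [-3.01, 3.01], [-0.46, 2.08], [-1.47, 1.51], [0.13, 2.56], [-1, 4.14], [0.04, 2.09], [-2.66, 2.66]. Speed limits (rad/s): [2.57, 2.57, 3.14, 3.14, 3.14, 3.14, 3.14].

### API

Orientations are given as a unit quaternion [x, y, z, w].
In Python, from plant import r, viewer gives the robot as it stands.
- The arm moves only by the tool play_rows, never from a script. Its argument "commands" is a list of rows, each an object with "delta_rot": the turn, a rotation vector about the tool's x, y, z normalised to -1 to 1, where 1 is pi rad, a list of three; "travel": the shift along the tool's x, y, z normalised to -1 to 1, where 1 is 15 cm, a list of three; "gripper": the opening, from -1 (shut) to 1 (fully open). In form: [{"delta_rot": [wx, wy, wz], "travel": [x, y, z], "gripper": gripper}, ...]. A call has 1 to 12 rows; each row is the pose to reach, as a shift and turn from the pose commanded when the call began, along the tool's axes at that moment, turning the shorter way round; what a row does not reach only later rows make up. A row lasts 1/8 s, in which the tool goes at most 62.5 mm and 10.7 degrees, less where a joint would pass 70% of its speed; a pose out of reach is approached as far as the arm can. A call with a number of a shift or a turn outside -1 to 1 is refused whole. A call with a gripper value outside its range is refused whole. The fingers move at their own pace and stop on an object; "force" is the grip in N (left out, the last holds). Time passes only in rows, so rows that repeat a pose let the fingers close. It gives the time, the measured TCP pose, the force and the opening at its end, in the units of the state.
- r.get_state(): the state, without advancing time (a new reading comes with each control period).
- viewer.snapshot(name): name is "scene" or "top"; returns a dict with "color" (400x640x3 uint8, red, green, blue), "z_map" (400x640 float32, m along the optical axis (not along the pixel's ray), 0 where there is no reading), "fx", "fy", "cx", "cy" (pixels), "origin" and "attitude" of the camera in the world. Camera axes: x right, y up, looking along -z (the intrinsics and any distortion apply to the point x, -y, -z); pixel columns grow to the right and rows downward; lengths in m; the calibration is good to about 2 mm. A picture is of the moment at which its call begins.
- r.finish_job(): hands the job in, once; it reports no verdict.
Trained networks look in the newest picture that a camera, given by its name, has taken for a name from the list of things; names that differ only in an ending like _2 or _b are one class to them, and where a whole thing is asked for, a point or a joint stands for the part that bears it (a point fixed in the world has none). Each returns a list of dicts, best first, with "conf" (0 to 1); they miss things now and then, are a little off and sometimes report something else, mostly with a low value. They report only what shows in the picture. A call takes as long as a camera call. They do not tell look-alikes from the thing itself.
- viewer.outline_of(camera, label): "pixels" (400x640 bool, what is visible of it) and "at" ([column, row] in pixels, amid what is visible of it).
- viewer.pinpoint(camera, label): "at" ([column, row] in pixels: a listed point, or the origin of a listed thing).
The state is a dict: "clock": time; "q": joint angles; "qd": joint speeds; "joint_torque": joint torques, N m; "tool_pos": TCP position; "eef_rot": TCP orientation; "contact_force": force on the tool from outside, world axes, zero at the start; "moment": the same for the moment, N m; "opening": opening from 0.0 (shut) to 1.0 (fully open).
Only numpy, scipy, OpenCV 4.12 (cv2) and the standard library are available. Lean on these libraries where they do the work, as an engineer would, in place of code of your own. Each camera call takes 0.05 s, during which the arm holds its last target. There are 200 camera calls.

## Working session

There is one attempt and no reset: what is moved stays moved. The work goes in short steps, Python scripts to look and compute and a tool call to move; the robot and the scene stay as the last step left them, time stands still between calls to the robot, and variables do not carry over. Pictures are saved under pics/ and viewed, about 8 in all and at most 12, crops included, and the job is handed in when it is done.

Besides the shell and the picture viewer there is one more tool, called as name(argument=value, ...) on one line, values as JSON. play_rows: Moves the arm, as the interface text tells. Its arguments: {"type":"object","properties":{"commands":{"type":"array","items":{"type":"object","properties":{"delta_rot":{"type":"array","items":{"type":"number","minimum":-1,"maximum":1}},"travel":{"type":"array","items":{"type":"number","minimum":-1,"maximum":1}},"gripper":{"type":"number"}}}},"force":{"type":"number"}},"required":["commands"]}

```bash
mkdir -p pics; ls
cat > h.py <<'E'
import numpy as np, cv2
from plant import r, viewer
from scipy.spatial.transform import Rotation as R
def save(s,n,box=None,k=1):
    im=s['color'][:,:,::-1]
    if box: im=im[box[1]:box[3],box[0]:box[2]]
    cv2.imwrite('pics/'+n,cv2.resize(im,None,fx=k,fy=k,interpolation=cv2.INTER_CUBIC))
def rot(s):
    a=np.array(s['attitude'],float); return a if a.shape==(3,3) else R.from_quat(a).as_matrix()
def ray(s,p):
    d=np.array([(p[0]-s['cx'])/s['fx'],-(p[1]-s['cy'])/s['fy'],-1.]); return np.array(s['origin']),rot(s)@d
def at_z(s,p,z):
    o,d=ray(s,p); return o+d*(z-o[2])/d[2]
def at_d(s,p):
    o,d=ray(s,p); c,w=int(round(p[0])),int(round(p[1])); q=s['z_map'][max(w-1,0):w+2,max(c-1,0):c+2]; q=q[q>0]
    return o+d*(np.median(q) if q.size else np.nan)
def tri(s1,p1,s2,p2):
    o1,d1=ray(s1,p1);o2,d2=ray(s2,p2)
    t=np.linalg.lstsq(np.c_[d1,-d2],o2-o1,rcond=None)[0]
    a,b=o1+d1*t[0],o2+d2*t[1]; return (a+b)/2,np.linalg.norm(a-b)
E
python3 - <<'E'
from h import *
np.set_printoptions(precision=4,suppress=True)
S={}
for n in('scene','top'):
    s=S[n]=viewer.snapshot(n); save(s,n+'0.png')
    print(n,{k:v for k,v in s.items() if k not in('color','z_map')})
    for l in('handle_grip','lug_top','end_face','fixture','jar','pliers'):
        for d in viewer.pinpoint(n,l): print(l,np.round(d['at'],1),round(d['conf'],2),at_d(s,d['at']))
print(r.get_state())
E
```

```text
pics
scene {'fx': 495.30803882199245, 'fy': 495.30803882199245, 'cx': 336.77486706333923, 'cy': 202.44079983582873, 'origin': array([ 0.2029, -0.8714,  0.748 ]), 'attitude': array([ 0.3334, -0.1136, -0.3218,  0.8789])}
handle_grip [406.9 284.2] 0.81 [ 0.5363 -0.624   0.0971]
handle_grip [314.7 200.4] 0.8 [ 0.535  -0.3987  0.0974]
lug_top [280.4 198.9] 0.64 [ 0.5095 -0.324   0.0563]
lug_top [320.3 225.5] 0.2 [ 0.5342 -0.4117  0.0399]
end_face [341.  273.4] 0.67 [ 0.5016 -0.5088  0.0269]
end_face [262.  197.8] 0.56 [ 0.4942 -0.2801  0.0333]
end_face [317.8 229.8] 0.19 [ 0.5274 -0.4124  0.0335]
fixture [318.1 224.2] 0.96 [ 0.531  -0.4096  0.0442]
fixture [404.9 316.7] 0.92 [ 0.5237 -0.6402  0.0334]
jar [363.6 204.1] 0.57 [ 0.6397 -0.4133  0.0218]
pliers [307.9 189.7] 0.72 [ 0.589  -0.3005  0.0063]
top {'fx': 414.8745525929987, 'fy': 414.8745525929987, 'cx': 320.2447988851606, 'cy': 196.41723617604646, 'origin': array([ 0.471 , -0.45  ,  0.9158]), 'attitude': array([-0.0331,  0.0291,  0.7074, -0.7055])}
handle_grip [412.7 198.1] 0.71 [ 0.5395 -0.6284  0.0961]
handle_grip [290.7 196.4] 0.
[... 304 characters left out ...]
ure [401.8 201.8] 0.94 [ 0.5369 -0.6187  0.0334]
fixture [294.9 198.1] 0.61 [ 0.54   -0.3952  0.098 ]
jar [298.6 147.5] 0.69 [ 0.6561 -0.3982  0.0284]
pliers [251.3 176. ] 0.7 [ 0.598  -0.2913  0.    ]
{'clock': 0.7, 'q': array([-1.2522,  0.6891, -0.1946,  1.5653,  0.1573,  0.9024, -0.2151]), 'qd': array([ 0.0002, -0.0004,  0.0002,  0.0015, -0.0009,  0.0008, -0.0008]), 'joint_torque': array([ -0.0003, -52.7383,  -1.2665, -15.3715,  -0.0518,  -0.0004,
         0.    ]), 'tool_pos': array([0.1756, 0.5999, 0.2388]), 'eef_rot': array([0.1419, 0.9899, 0.0001, 0.    ]), 'contact_force': array([-1.4211,  0.5813,  0.3079]), 'moment': array([-0.0514, -0.0053,  0.0255]), 'opening': 0.9989228609450319}
```

View pics.

View pics/scene0.png

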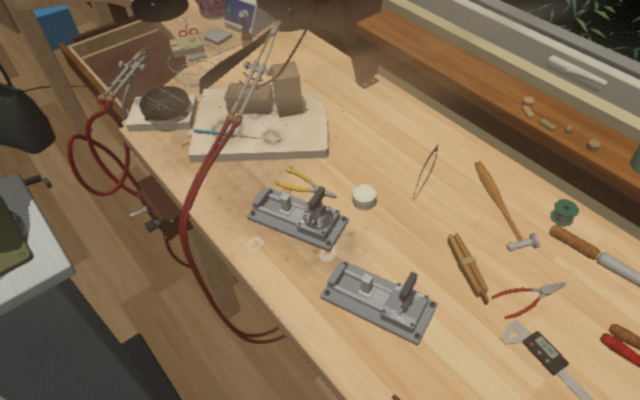

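View pics/top0.png

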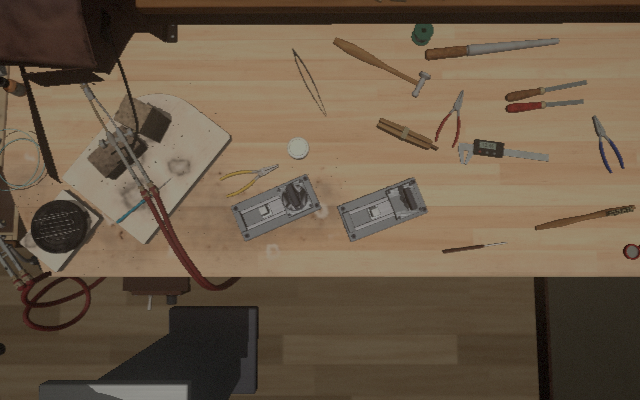

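Run:
```python
from h import *
np.set_printoptions(precision=4,suppress=True)
S={n:viewer.snapshot(n) for n in('scene','top')}
s,t=S['scene'],S['top']
a=cv2.resize(s['color'][170:260,230:370],None,fx=5,fy=5,interpolation=2)[:,:,::-1]
b=cv2.resize(t['color'][125:255,210:340],None,fx=4.5,fy=4.5,interpolation=2)[:,:,::-1]
cv2.imwrite('pics/cropA.png',cv2.resize(a,(700,450))); cv2.imwrite('pics/cropT.png',b)
print('tri grip',tri(s,(314.7,200.4),t,(292.7,195.8)),'lug',tri(s,(280.4,198.9),t,(261.2,212)),'end',tri(s,(262,197.8),t,(241.3,219.6)))
# point cloud from top
def cloud(s):
    v,u=np.mgrid[0:400,0:640]; d=np.stack([(u-s['cx'])/s['fx'],-(v-s['cy'])/s['fy'],-np.ones_like(u,float)],-1)
    P=s['origin']+(d*s['z_map'][...,None])@rot(s).T; return P[s['z_map']>0]
P=cloud(t)
m=(abs(P[:,0]-.53)<.12)&(abs(P[:,1]+.35)<.15)
Q=P[m]
for lo,hi in((.09,.105),(.05,.068),(.068,.088)):
    k=Q[(Q[:,2]>lo)&(Q[:,2]<hi)]; print(lo,hi,len(k),k[:,2].mean(),np.median(k,0))
k=Q[(Q[:,2]>.092)&(Q[:,2]<.105)]
k=k[np.linalg.norm(k[:,:2]-np.median(k[:,:2],0),axis=1)<.035]
print(cv2.minAreaRect((k[:,:2]*1000).astype(np.float32)))
k=Q[(Q[:,2]>.053)&(Q[:,2]<.065)&(Q[:,1]>-.345)]
print('lug',cv2.minAreaRect((k[:,:2]*1000).astype(np.float32)))
k=Q[(Q[:,2]>.008)&(Q[:,0]<.62)&(abs(Q[:,1]+.35)<.13)]
k=k[(np.linalg.norm(k[:,:2]-[.52,-.35],axis=1)<.11)]
print('bed',cv2.minAreaRect((k[:,:2]*1000).astype(np.float32)))
A=np.r_[P,cloud(s)]
print('max height map x rows(.2...1.0) y cols(-.8..0.6)')
for x in np.arange(.1,1.05,.1):
    print(round(x,2),[round(float(max([0,*A[(abs(A[:,0]-x)<.05)&(abs(A[:,1]-y)<.05)][:,2]])),2) for y in np.arange(-.8,.6,.1)])
for l in ('handle','lug_top','stop','collar'):
    for c in('scene','top'):
        for d in viewer.outline_of(c,l):
            print(l,c,np.round(d['at']),round(d['conf'],2),d['pixels'].sum())
```

```text
tri grip (array([ 0.5444, -0.3886,  0.0822]), np.float64(0.0038601658176977377)) lug (array([ 0.5135, -0.3207,  0.0509]), np.float64(0.003795967985970783)) end (array([ 0.4988, -0.2745,  0.0254]), np.float64(0.0032863384387877867))
0.09 0.105 138 0.09722733567467164 [ 0.5461 -0.3912  0.0972]
0.05 0.068 243 0.05711602276903866 [ 0.5414 -0.374   0.0575]
0.068 0.088 13 0.07716754301438392 [ 0.5465 -0.3959  0.0764]
((546.4818725585938, -390.4686279296875), (45.881080627441406, 11.831554412841797), 24.716821670532227)
lug ((518.8845825195312, -326.3638610839844), (15.933026313781738, 15.786375045776367), 20.443655014038086)
bed ((553.4738159179688, -336.14984130859375), (139.7843780517578, 181.73435974121094), 23.35657501220703)
max height map x rows(.2...1.0) y cols(-.8..0.6)
0.1 [0.0, 0.0, 0.0, 0.0, 0.0, 0.0, 0.0, 0.02, 0.02, 0.01, 0.0, 0.0, 0.0, 0.0]
0.2 [0.0, 0.0, 0.0, 0.0, 0.0, 0.0, 0.0, 0.0, 0.0, 0.0, 0.0, 0.0, 0.0, 0.0]
0.3 [0.0, 0.0, 0.0, 0.0, 0.0, 0.0, 0.0, 0.0, 0.0, 0.0, 0.05, 0.0, 0.0, 0.0]
0.4 [0.01, 0.01, 0.01, 0.01, 0.01, 0.0, 0.04, 0.04, 0.0, 0.1, 0.1, 0.0, 0.0, 0.0]
0.5 [0
[... 304 characters left out ...]
 0.36, 0.01, 0.09, 0.09, 0.08, 0.06]
0.9 [0.18, 0.22, 0.19, 0.2, 0.18, 0.18, 0.18, 0.27, 0.01, 0.01, 0.08, 0.09, 0.05, 0.0]
1.0 [0.02, 0.26, 0.27, 0.27, 0.27, 0.27, 0.25, 0.21, 0.03, 0.05, 0.04, 0.0, 0.0, 0.0]
handle scene [407. 289.] 0.73 360
handle scene [314. 204.] 0.6 329
handle top [413. 201.] 0.67 220
handle top [291. 194.] 0.59 136
lug_top scene [372. 293.] 0.84 529
lug_top scene [287. 210.] 0.81 402
lug_top scene [365. 199.] 0.75 534
lug_top top [273. 209.] 0.7 262
lug_top top [381. 210.] 0.55 309
stop scene [370. 293.] 0.84 530
stop scene [286. 208.] 0.61 396
stop top [274. 207.] 0.86 291
stop top [378. 208.] 0.59 320
collar scene [318. 219.] 0.93 544
collar top [299. 198.] 0.64 435
```

View pics/cropT.png

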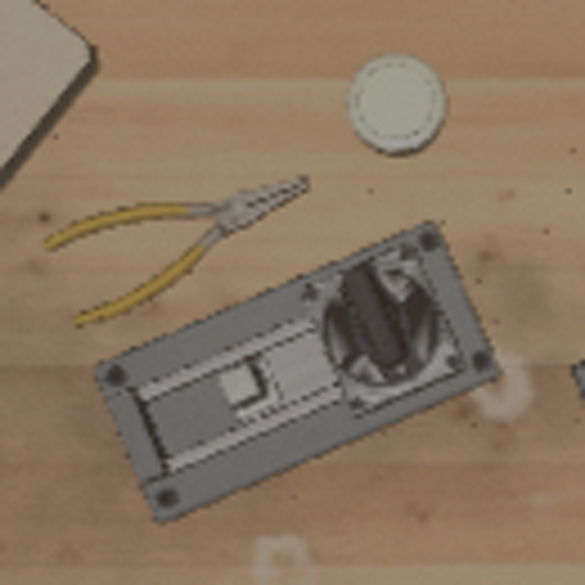

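View pics/cropA.png

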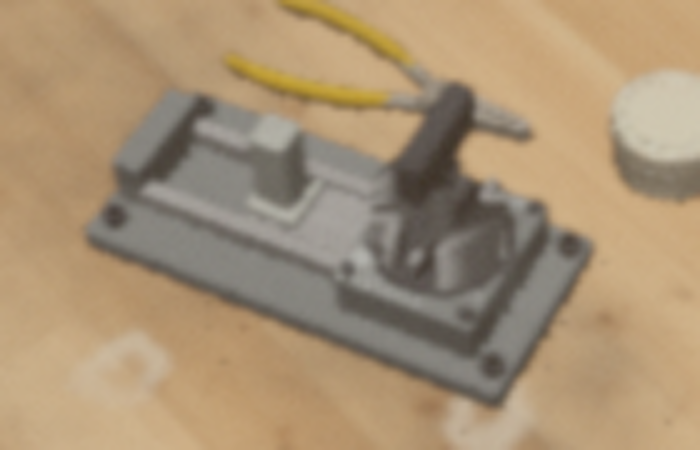

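The task fixture is A, at top view (275,208) and scene view (298,216). It lies farthest to +y (the robot's left) and carries the notched collar. The look-alike B is at top (382,210), scene (380,300). The crops show A's bar handle at about top (292,196), bar angle about 24.7°, the lug at about (262,212), and the jar and pliers clear on the +x side. The depth heights (97 mm handle, 57–60 mm lug) and the 69.8 mm handle-to-lug distance match the text.

```bash
cat >> h.py <<'E'
def rel(p,q,pt,Rt):
    "travel and delta_rot from pose (p,R q) to (pt,Rt)"
    return (q.T@(np.array(pt)-p)/.15).round(3),(R.from_matrix(q.T@Rt).as_rotvec()/np.pi).round(3)
def down(yaw):  # tool z down, tool y at yaw (rad)
    y=np.array([np.cos(yaw),np.sin(yaw),0]);z=np.array([0,0,-1.]);return np.c_[np.cross(y,z),y,z]
def pose():
    s=r.get_state(); return np.array(s['tool_pos']),R.from_quat(s['eef_rot']).as_matrix(),s
E
python3 - <<'E'
from h import *
p,q,s=pose(); H=np.array([.5465,-.3905]); N=8
a0,a1=np.radians(73.7),np.arctan2(H[1],H[0]); r0,r1=.625,np.hypot(*H)
y0,y1=np.radians(73.7),np.radians(23.4-90)
for i in range(1,N+1):
    f=i/N; rr=(r0+(r1-r0)*f)-.06*np.sin(np.pi*f); a=a0+(a1-a0)*f
    pt=np.array([rr*np.cos(a),rr*np.sin(a),.25]); Rt=down(y0+(y1-y0)*f)
    print(pt.round(3),*rel(p,q,pt,Rt)); p,q=pt,Rt
E
```

```text
[0.304 0.527 0.25 ] [-0.956 -0.229 -0.075] [ 0.    -0.     0.097]
[0.41 0.43 0.25] [-0.947 -0.139  0.   ] [0.    0.    0.097]
[0.494 0.317 0.25 ] [-0.937 -0.032  0.   ] [0.    0.    0.097]
[0.556 0.192 0.25 ] [-0.928  0.087  0.   ] [0.    0.    0.097]
[0.596 0.057 0.25 ] [-0.92  0.21  0.  ] [0.    0.    0.097]
[ 0.611 -0.088  0.25 ] [-0.914  0.332  0.   ] [0.    0.    0.097]
[ 0.597 -0.24   0.25 ] [-0.911  0.444  0.   ] [0.    0.    0.097]
[ 0.546 -0.39   0.25 ] [-0.911  0.541  0.   ] [0.    0.    0.097]
```

Run:
```python
from h import *
p,q,s=pose(); H=np.array([.5465,-.3905]); N=8
a0,a1=np.radians(73.7),np.arctan2(H[1],H[0]); r0,r1=.625,np.hypot(*H)
y0,y1=np.radians(73.7),np.radians(23.4-90)
for i in range(1,N+1):
    f=i/N; rr=(r0+(r1-r0)*f)-.15*np.sin(np.pi*f); a=a0+(a1-a0)*f
    pt=np.array([rr*np.cos(a),rr*np.sin(a),.30 if i<8 else .25]); Rt=down(y0+(y1-y0)*f)
    print(pt.round(3),*rel(p,q,pt,Rt)); p,q=pt,Rt
```

```text
[0.286 0.497 0.3  ] [-0.902 -0.452 -0.408] [ 0.    -0.     0.097]
[0.366 0.384 0.3  ] [-0.859 -0.328  0.   ] [0.    0.    0.097]
[0.424 0.272 0.3  ] [-0.823 -0.163  0.   ] [0.    0.    0.097]
[0.471 0.163 0.3  ] [-0.795  0.03   0.   ] [0.    0.    0.097]
[0.513 0.049 0.3  ] [-0.777  0.234  0.   ] [0.    0.    0.097]
[ 0.548 -0.079  0.3  ] [-0.772  0.432  0.   ] [0.    0.    0.097]
[ 0.565 -0.227  0.3  ] [-0.781  0.607  0.   ] [0.    0.    0.097]
[ 0.546 -0.39   0.25 ] [-0.806  0.745  0.333] [0.    0.    0.097]
```

play_rows(commands=[{"delta_rot": [0, 0, 0.097], "travel": [-0.902, -0.452, -0.408], "gripper": 1}, {"delta_rot": [0, 0, 0.097], "travel": [-0.902, -0.452, -0.408], "gripper": 1}, {"delta_rot": [0, 0, 0.097], "travel": [-0.902, -0.452, -0.408], "gripper": 1}])

```text
clock: 1.58
tool_pos: [0.2893, 0.4947, 0.3012]
eef_rot: [0.293, 0.956, 0.0, 0.001]
contact_force: [0.0, 0.0, -0.2]
opening: 1.0
```

play_rows(commands=[{"delta_rot": [0, 0, 0.097], "travel": [-0.859, -0.328, 0], "gripper": 1}, {"delta_rot": [0, 0, 0.097], "travel": [-0.859, -0.328, 0], "gripper": 1}, {"delta_rot": [0, 0, 0.097], "travel": [-0.859, -0.328, 0], "gripper": 1}])

```text
clock: 1.95
tool_pos: [0.3694, 0.3797, 0.3002]
eef_rot: [0.436, 0.9, -0.001, 0.001]
contact_force: [-0.3, 0.1, -0.5]
opening: 1.002
```

play_rows(commands=[{"delta_rot": [0, 0, 0.097], "travel": [-0.823, -0.163, 0], "gripper": 0.5}, {"delta_rot": [0, 0, 0.097], "travel": [-0.823, -0.163, 0], "gripper": 0.5}, {"delta_rot": [0, 0, 0.097], "travel": [-0.823, -0.163, 0], "gripper": 0.5}])

```text
clock: 2.33
tool_pos: [0.4266, 0.2682, 0.3002]
eef_rot: [0.568, 0.823, -0.001, 0.001]
contact_force: [-0.6, 1.2, 0.5]
opening: 0.752
```

play_rows(commands=[{"delta_rot": [0, 0, 0.097], "travel": [-0.795, 0.03, 0], "gripper": 0}, {"delta_rot": [0, 0, 0.097], "travel": [-0.795, 0.03, 0], "gripper": 0}, {"delta_rot": [0, 0, 0.097], "travel": [-0.795, 0.03, 0], "gripper": 0}])

```text
clock: 2.7
tool_pos: [0.4733, 0.1602, 0.3001]
eef_rot: [0.685, 0.728, -0.0, 0.001]
contact_force: [-0.5, 1.0, -1.0]
opening: 0.501
```

play_rows(commands=[{"delta_rot": [0, 0, 0.097], "travel": [-0.777, 0.234, 0], "gripper": 0}, {"delta_rot": [0, 0, 0.097], "travel": [-0.777, 0.234, 0], "gripper": 0}, {"delta_rot": [0, 0, 0.097], "travel": [-0.777, 0.234, 0], "gripper": 0}])

```text
clock: 3.08
tool_pos: [0.516, 0.0467, 0.3]
eef_rot: [0.787, 0.617, 0.0, 0.001]
contact_force: [0.5, -0.4, -0.2]
opening: 0.501
```

play_rows(commands=[{"delta_rot": [0, 0, 0.097], "travel": [-0.772, 0.432, 0], "gripper": 0}, {"delta_rot": [0, 0, 0.097], "travel": [-0.772, 0.432, 0], "gripper": 0}, {"delta_rot": [0, 0, 0.097], "travel": [-0.772, 0.432, 0], "gripper": 0}])

```text
clock: 3.45
tool_pos: [0.5513, -0.0805, 0.2999]
eef_rot: [0.871, 0.491, 0.0, 0.001]
contact_force: [-0.8, 0.9, 0.6]
opening: 0.5
```

play_rows(commands=[{"delta_rot": [0, 0, 0.097], "travel": [-0.781, 0.607, 0], "gripper": 0}, {"delta_rot": [0, 0, 0.097], "travel": [-0.781, 0.607, 0], "gripper": 0}, {"delta_rot": [0, 0, 0.097], "travel": [-0.781, 0.607, 0], "gripper": 0}])

```text
clock: 3.82
tool_pos: [0.5687, -0.2262, 0.2995]
eef_rot: [0.935, 0.354, 0.0, -0.0]
contact_force: [0.1, 1.3, 0.5]
opening: 0.503
```

play_rows(commands=[{"delta_rot": [0, 0, 0.097], "travel": [-0.806, 0.745, 0.333], "gripper": 0}, {"delta_rot": [0, 0, 0.097], "travel": [-0.806, 0.745, 0.333], "gripper": 0}, {"delta_rot": [0, 0, 0.097], "travel": [-0.806, 0.745, 0.333], "gripper": 0}, {"delta_rot": [0, 0, 0.097], "travel": [-0.806, 0.745, 0.333], "gripper": 0}, {"delta_rot": [0, 0, 0.097], "travel": [-0.806, 0.745, 0.333], "gripper": 0}])

```text
clock: 4.45
tool_pos: [0.5536, -0.3857, 0.2494]
eef_rot: [0.978, 0.211, 0.001, -0.002]
contact_force: [0.5, 0.4, -0.2]
opening: 0.498
```

Run:
```python
from h import *
np.set_printoptions(precision=4,suppress=True)
p,q,s=pose(); print(s)
print(p,rel(p,q,[.5465,-.3905,.135],down(np.radians(-66.6))))
t=viewer.snapshot('scene'); save(t,'scene1.png',(200,60,440,260),3)
for l in('handle_grip','lug_top'):
    for d in viewer.pinpoint('scene',l): print(l,np.round(d['at'],1),round(d['conf'],2),at_d(t,d['at']))
```

```text
{'clock': 4.45, 'q': array([ 0.3347,  0.7841,  0.4247,  1.4037, -0.3507,  1.0298, -0.3153]), 'qd': array([-0.0158, -0.0144,  0.0017,  0.0016,  0.0015, -0.0005,  0.0005]), 'joint_torque': array([  1.9176, -55.3767,   7.618 , -15.831 ,   0.0579,  -0.0405,
         0.002 ]), 'tool_pos': array([ 0.5536, -0.3857,  0.2494]), 'eef_rot': array([ 0.9776,  0.2105,  0.0009, -0.0017]), 'contact_force': array([ 0.5243,  0.4277, -0.2111]), 'moment': array([-0.0172,  0.0842,  0.0176]), 'opening': 0.49810019881534945}
[ 0.5536 -0.3857  0.2494] (array([-0.058,  0.012,  0.762]), array([-0.001, -0.001,  0.005]))
handle_grip [316.9 196.4] 0.83 [ 0.544  -0.3935  0.097 ]
handle_grip [414.9 282.8] 0.54 [ 0.5979 -0.5947  0.0016]
lug_top [366.9 278.4] 0.84 [ 0.514  -0.5598  0.0594]
lug_top [281.1 199. ] 0.8 [ 0.5099 -0.3257  0.0572]
lug_top [322.6 226.8] 0.43 [ 0.5375 -0.4141  0.0356]
```

Run:
```python
from h import *
np.set_printoptions(precision=4,suppress=True)
def cloud(s):
    v,u=np.mgrid[0:400,0:640]; d=np.stack([(u-s['cx'])/s['fx'],-(v-s['cy'])/s['fy'],-np.ones_like(u,float)],-1)
    P=s['origin']+(d*s['z_map'][...,None])@rot(s).T; return P[s['z_map']>0]
for c in('scene','top'):
    P=cloud(viewer.snapshot(c))
    for nm,lo,hi,ctr,rad in(('handle',.0925,.106,(.5465,-.3905),.035),('lug',.055,.066,(.5189,-.3264),.016)):
        k=P[(P[:,2]>lo)&(P[:,2]<hi)&(np.linalg.norm(P[:,:2]-ctr,axis=1)<rad)]
        if len(k)>5: print(c,nm,len(k),k.mean(0),cv2.minAreaRect((k[:,:2]*1000).astype(np.float32)))
```

```text
scene handle 149 [ 0.5436 -0.3918  0.0976] ((544.9947509765625, -390.9031677246094), (45.06864547729492, 12.062037467956543), 23.911727905273438)
scene lug 68 [ 0.5167 -0.3269  0.0593] ((517.421875, -325.6871337890625), (17.707836151123047, 15.557494163513184), 24.519683837890625)
top handle 96 [ 0.5399 -0.3935  0.0969] ((540.0443115234375, -393.4210205078125), (31.365324020385742, 11.683942794799805), 23.9793701171875)
top lug 34 [ 0.5158 -0.3277  0.0591] ((515.6840209960938, -327.73138427734375), (8.471612930297852, 15.441089630126953), 27.766267776489258)
```

View pics/scene1.png

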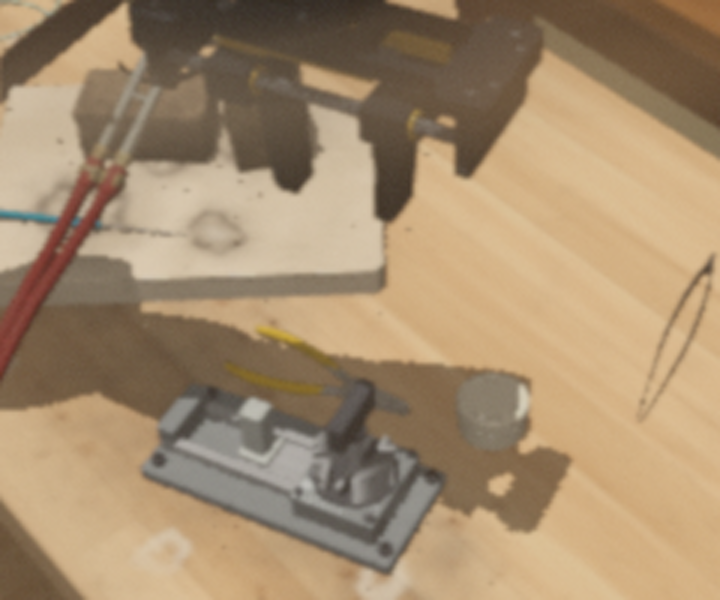

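Run:
```python
from h import *
p,q,s=pose(); print(rel(p,q,[.5458,-.3907,.13],down(np.radians(-66.3))))
```

```text
(array([-0.05 , -0.001,  0.803]), array([-0.   , -0.   ,  0.003]))
```

play_rows(commands=[{"delta_rot": [0, 0, 0.003], "travel": [-0.05, 0, 0.8], "gripper": 0}, {"delta_rot": [0, 0, 0.003], "travel": [-0.05, 0, 0.8], "gripper": 0}, {"delta_rot": [0, 0, 0.003], "travel": [-0.05, 0, 0.8], "gripper": 0}, {"delta_rot": [0, 0, 0.003], "travel": [-0.05, 0, 0.8], "gripper": 0}, {"delta_rot": [0, 0, 0.003], "travel": [-0.05, 0, 0.8], "gripper": 0}])

```text
clock: 5.32
tool_pos: [0.5463, -0.394, 0.1331]
eef_rot: [0.979, 0.204, 0.002, 0.002]
contact_force: [0.5, 0.0, -0.5]
opening: 0.494
```

Run:
```python
from h import *
p,q,s=pose(); print(p,s['contact_force'],s['moment'],s['q'],rel(p,q,[.5458,-.3907,.071],down(np.radians(-66.3))))
```

```text
[ 0.54625177 -0.3939743   0.13307602] [ 0.53520711  0.0250516  -0.45905532] [-0.0129218   0.13342479 -0.01378407] [ 0.37192846  0.90839748  0.36798605  1.51693759 -0.41145833  0.78788827
 -0.25916473] (array([ 0.005, -0.023,  0.414]), array([ 0.002, -0.001, -0.001]))
```

play_rows(commands=[{"delta_rot": [0, 0, 0], "travel": [0, 0, 0.2], "gripper": 0}, {"delta_rot": [0, 0, 0], "travel": [0, 0, 0.2], "gripper": 0}, {"delta_rot": [0, 0, 0], "travel": [0, 0, 0.2], "gripper": 0}, {"delta_rot": [0, 0, 0], "travel": [0, 0, 0.2], "gripper": 0}, {"delta_rot": [0, 0, 0], "travel": [0, 0, 0.2], "gripper": 0}, {"delta_rot": [0, 0, 0], "travel": [0, 0, 0.2], "gripper": 0}])

```text
clock: 6.08
tool_pos: [0.5446, -0.3928, 0.1003]
eef_rot: [0.979, 0.203, 0.0, 0.0]
contact_force: [-0.6, 0.9, -0.3]
opening: 0.502
```

Run:
```python
from h import *
p,q,s=pose(); print(p,s['contact_force'],s['moment'],s['qd'],rel(p,q,[.5458,-.3907,.071],down(np.radians(-66.3))))
```

```text
[ 0.5446268  -0.39279007  0.1003164 ] [-0.63753532  0.90750504 -0.26742457] [-0.02029882  0.12976148 -0.01520248] [-0.00065416  0.00345075 -0.00264474  0.00101067  0.00035131 -0.00198619
 -0.00104933] (array([ 0.013, -0.01 ,  0.195]), array([ 0.   , -0.   , -0.001]))
```

play_rows(commands=[{"delta_rot": [0, 0, 0], "travel": [0.013, -0.01, 0.1], "gripper": -0.3}, {"delta_rot": [0, 0, 0], "travel": [0.013, -0.01, 0.195], "gripper": -0.3}, {"delta_rot": [0, 0, 0], "travel": [0.013, -0.01, 0.195], "gripper": -0.3}, {"delta_rot": [0, 0, 0], "travel": [0.013, -0.01, 0.195], "gripper": -0.5}, {"delta_rot": [0, 0, 0], "travel": [0.013, -0.01, 0.195], "gripper": -0.5}])

```text
clock: 6.7
tool_pos: [0.5459, -0.3909, 0.0711]
eef_rot: [0.979, 0.203, 0.0, 0.0]
contact_force: [0.9, -0.1, 0.6]
opening: 0.253
```

Run:
```python
from h import *
p,q,s=pose(); print(p,s['contact_force'],s['moment'],s['opening'],rel(p,q,[.5458,-.3907,.071],down(np.radians(-66.3))))
```

```text
[ 0.54589629 -0.39094592  0.07107979] [ 0.91297337 -0.07591068  0.59154909] [-0.03037653  0.11403486 -0.06802127] 0.2526452623912108 (array([ 0.   , -0.002,  0.001]), array([ 0.   , -0.   , -0.001]))
```

play_rows(commands=[{"delta_rot": [0, 0, 0], "travel": [0, 0, 0], "gripper": -1}, {"delta_rot": [0, 0, 0], "travel": [0, 0, 0], "gripper": -1}, {"delta_rot": [0, 0, 0], "travel": [0, 0, 0], "gripper": -1}, {"delta_rot": [0, 0, 0], "travel": [0, 0, 0], "gripper": -1}], force=6)

```text
clock: 7.2
tool_pos: [0.5458, -0.3905, 0.071]
eef_rot: [0.979, 0.203, 0.0, -0.0]
contact_force: [-1.3, 1.8, 4.0]
opening: 0.198
```

Run:
```python
from h import *
p,q,s=pose(); print(p,s['contact_force'],q.T@s['contact_force'],q.T@s['moment'],s['opening'])
```

```text
[ 0.54579254 -0.39052683  0.07104374] [-1.25534249  1.77183212  4.02508167] [-0.44462243 -2.1249346  -4.02535962] [ 0.42832419 -0.20050662 -0.0372507 ] 0.19774550766109283
```

play_rows(commands=[{"delta_rot": [0, 0, 0], "travel": [0, -0.009, 0], "gripper": -1}, {"delta_rot": [0, 0, 0], "travel": [0, -0.018, 0], "gripper": -1}, {"delta_rot": [0, 0, 0], "travel": [0, -0.018, 0], "gripper": -1}, {"delta_rot": [0, 0, 0], "travel": [0, -0.018, 0], "gripper": -1}])

```text
clock: 7.7
tool_pos: [0.5452, -0.3894, 0.0711]
eef_rot: [0.979, 0.203, 0.001, 0.001]
contact_force: [1.7, -3.1, 1.0]
opening: 0.194
```

Run:
```python
from h import *
p,q,s=pose(); print(p,s['contact_force'],q.T@s['contact_force'],q.T@s['moment'],s['opening'])
```

```text
[ 0.54518521 -0.38937331  0.07108982] [ 1.74552462 -3.06241643  1.01386353] [ 0.38332614  3.50689725 -1.00394352] [-0.84919885 -0.05856859  0.05550818] 0.1939662930249483
```

play_rows(commands=[{"delta_rot": [0, 0, 0], "travel": [0, 0, 0], "gripper": -0.4}, {"delta_rot": [0, 0, 0], "travel": [0, 0.008, 0], "gripper": -0.4}, {"delta_rot": [0, 0, 0], "travel": [0, 0.008, -0.045], "gripper": -0.4}, {"delta_rot": [0, 0, 0], "travel": [0, 0.008, -0.045], "gripper": -0.4}, {"delta_rot": [0, 0, 0], "travel": [0, 0.008, -0.045], "gripper": -1}, {"delta_rot": [0, 0, 0], "travel": [0, 0.008, -0.045], "gripper": -1}, {"delta_rot": [0, 0, 0], "travel": [0, 0.008, -0.045], "gripper": -1}, {"delta_rot": [0, 0, 0], "travel": [0, 0.008, -0.045], "gripper": -1}])

```text
clock: 8.7
tool_pos: [0.5452, -0.3897, 0.0775]
eef_rot: [0.979, 0.203, 0.0, 0.0]
contact_force: [0.7, -1.9, -1.3]
opening: 0.136
```

Run:
```python
from h import *
p,q,s=pose(); print(p,s['contact_force'],q.T@s['contact_force'],q.T@s['moment'],s['opening'])
```

```text
[ 0.54521909 -0.38968646  0.07747267] [ 0.74149524 -1.89151345 -1.28393054] [-0.07272969  2.02915209  1.28583365] [-0.43446433 -0.11770056 -0.01553553] 0.1360618286880553
```

play_rows(commands=[{"delta_rot": [0, 0, 0], "travel": [0, 0.006, 0], "gripper": -1}, {"delta_rot": [0, 0, 0], "travel": [0, 0.006, 0], "gripper": -1}, {"delta_rot": [0, 0, 0], "travel": [0, 0.006, 0], "gripper": -1}], force=35)

```text
clock: 9.07
tool_pos: [0.5454, -0.3899, 0.0775]
eef_rot: [0.979, 0.203, -0.0, -0.0]
contact_force: [0.2, -1.0, 0.5]
opening: 0.132
```

```bash
cat > st.py <<'E'
from h import *
np.set_printoptions(precision=3,suppress=True)
F=[];M=[];Z=[]
p,q,s=pose(); print('t',round(s['clock'],2),'p',p.round(4),'yawx',np.degrees(np.arctan2(q[1,0],q[0,0])).round(2),'Ft',q.T@s['contact_force'],'Mt',q.T@s['moment'],'op',round(s['opening'],3),'q7',s['q'][6].round(3))
E
python3 st.py
python3 - <<'E'
from h import *
s=viewer.snapshot('scene'); save(s,'scene2.png',(230,140,390,260),5)
v,u=np.mgrid[0:400,0:640]; d=np.stack([(u-s['cx'])/s['fx'],-(v-s['cy'])/s['fy'],-np.ones_like(u,float)],-1)
P=(s['origin']+(d*s['z_map'][...,None])@rot(s).T).reshape(-1,3)
k=P[(np.linalg.norm(P[:,:2]-[.545,-.390],axis=1)<.028)&(P[:,2]<.072)&(P[:,2]>.035)]
print(np.histogram(k[:,2]*1000,bins=np.arange(35,73,2)))
E
```

```text
t 9.07 p [ 0.545 -0.39   0.077] yawx 23.47 Ft [-0.263  0.985 -0.509] Mt [-0.202 -0.235 -0.001] op 0.132 q7 -0.24
(array([85, 28, 20, 21, 28, 32, 24, 45, 45, 24, 24, 68, 28,  6,  1,  3,  0,
        0]), array([35, 37, 39, 41, 43, 45, 47, 49, 51, 53, 55, 57, 59, 61, 63, 65, 67,
       69, 71]))
```

View pics/scene2.png

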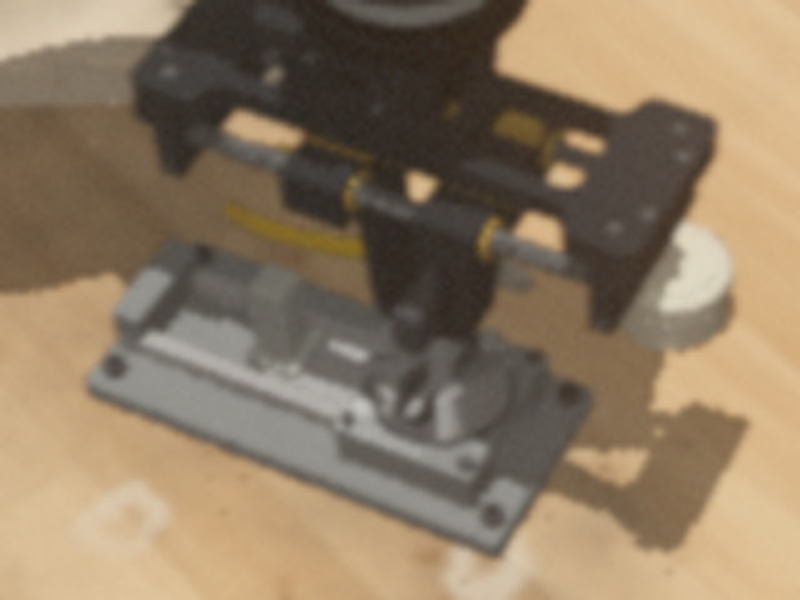

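The fingers hold the bar at picture (430,300), 12 mm apart. The collar top reads about 58–60 mm, so the pin should clear at about 10–12 mm of rise. I'll lift and feel for the washer.

play_rows(commands=[{"delta_rot": [0, 0, 0], "travel": [0, 0, -0.02], "gripper": -1}, {"delta_rot": [0, 0, 0], "travel": [0, 0, -0.04], "gripper": -1}, {"delta_rot": [0, 0, 0], "travel": [0, 0, -0.053], "gripper": -1}, {"delta_rot": [0, 0, 0], "travel": [0, 0, -0.053], "gripper": -1}, {"delta_rot": [0, 0, 0], "travel": [0, 0, -0.053], "gripper": -1}])

```text
clock: 9.75
tool_pos: [0.5452, -0.3898, 0.0851]
eef_rot: [0.979, 0.203, -0.0, -0.0]
contact_force: [2.1, -1.9, -10.4]
opening: 0.135
```

```bash
python3 st.py
```

```text
t 9.75 p [ 0.545 -0.39   0.085] yawx 23.46 Ft [ 1.17   2.554 10.361] Mt [-0.652 -0.05   0.008] op 0.135 q7 -0.243
```

play_rows(commands=[{"delta_rot": [0, 0, 0], "travel": [0, 0, -0.006], "gripper": -1}, {"delta_rot": [0, 0, 0], "travel": [0, 0, -0.006], "gripper": -1}, {"delta_rot": [0, 0, 0], "travel": [0, 0, -0.006], "gripper": -1}])

```text
clock: 10.12
tool_pos: [0.5453, -0.3898, 0.0862]
eef_rot: [0.979, 0.203, -0.0, -0.0]
contact_force: [1.3, -2.3, -9.5]
opening: 0.134
```

```bash
python3 st.py
```

```text
t 10.12 p [ 0.545 -0.39   0.086] yawx 23.47 Ft [0.259 2.678 9.453] Mt [-0.555 -0.067 -0.06 ] op 0.134 q7 -0.244
```

play_rows(commands=[{"delta_rot": [0, 0, 0], "travel": [0, 0, -0.004], "gripper": -1}, {"delta_rot": [0, 0, 0], "travel": [0, 0, -0.004], "gripper": -1}, {"delta_rot": [0, 0, 0], "travel": [0, 0, -0.004], "gripper": -1}])

```text
clock: 10.5
tool_pos: [0.5453, -0.3899, 0.0868]
eef_rot: [0.979, 0.203, -0.0, -0.0]
contact_force: [0.3, -1.5, -8.6]
opening: 0.133
```

```bash
python3 st.py
```

```text
t 10.5 p [ 0.545 -0.39   0.087] yawx 23.46 Ft [-0.287  1.523  8.555] Mt [-0.415 -0.059  0.031] op 0.133 q7 -0.244
```

play_rows(commands=[{"delta_rot": [0, 0, 0], "travel": [0, 0, -0.004], "gripper": -1}, {"delta_rot": [0, 0, 0], "travel": [0, 0, -0.004], "gripper": -1}, {"delta_rot": [0, 0, 0], "travel": [0, 0, -0.004], "gripper": -1}])

```text
clock: 10.88
tool_pos: [0.5453, -0.3899, 0.0875]
eef_rot: [0.979, 0.203, -0.0, -0.0]
contact_force: [-0.5, -1.5, -10.3]
opening: 0.133
```

play_rows(commands=[{"delta_rot": [0, 0, 0], "travel": [0, 0, -0.003], "gripper": -1}, {"delta_rot": [0, 0, 0], "travel": [0, 0, -0.003], "gripper": -1}, {"delta_rot": [0, 0, 0], "travel": [0, 0, -0.003], "gripper": -1}])

```text
clock: 11.25
tool_pos: [0.5454, -0.3899, 0.0879]
eef_rot: [0.979, 0.203, -0.0, -0.0]
contact_force: [1.2, -1.1, -10.3]
opening: 0.135
```

```bash
python3 st.py
```

```text
t 11.25 p [ 0.545 -0.39   0.088] yawx 23.47 Ft [ 0.607  1.508 10.274] Mt [-0.281 -0.138 -0.023] op 0.135 q7 -0.244
```

play_rows(commands=[{"delta_rot": [0, 0, 0], "travel": [0, 0, -0.004], "gripper": -1}, {"delta_rot": [0, 0, 0], "travel": [0, 0, -0.004], "gripper": -1}, {"delta_rot": [0, 0, 0], "travel": [0, 0, -0.004], "gripper": -1}])

```text
clock: 11.62
tool_pos: [0.5454, -0.3899, 0.0884]
eef_rot: [0.979, 0.203, -0.0, -0.0]
contact_force: [0.4, -1.9, -11.0]
opening: 0.133
```

play_rows(commands=[{"delta_rot": [0, 0, 0], "travel": [0, 0, -0.003], "gripper": -1}, {"delta_rot": [0, 0, 0], "travel": [0, 0, -0.003], "gripper": -1}, {"delta_rot": [0, 0, 0], "travel": [0, 0, -0.003], "gripper": -1}])

```text
clock: 12.0
tool_pos: [0.5453, -0.3898, 0.0887]
eef_rot: [0.979, 0.203, -0.0, -0.0]
contact_force: [0.7, -1.9, -13.5]
opening: 0.136
```

```bash
python3 st.py
```

```text
t 12.0 p [ 0.545 -0.39   0.089] yawx 23.47 Ft [-0.088  1.999 13.511] Mt [-0.38 -0.09  0.01] op 0.136 q7 -0.245
```

play_rows(commands=[{"delta_rot": [0, 0, 0], "travel": [0, 0, 0], "gripper": -1}])

```text
clock: 12.12
tool_pos: [0.5453, -0.3899, 0.0888]
eef_rot: [0.979, 0.203, -0.0, -0.0]
contact_force: [0.4, -1.3, -13.5]
opening: 0.133
```

play_rows(commands=[{"delta_rot": [0, 0, 0], "travel": [0, 0, 0], "gripper": -1}])

```text
clock: 12.25
tool_pos: [0.5453, -0.3899, 0.0888]
eef_rot: [0.979, 0.203, -0.0, -0.0]
contact_force: [2.1, -1.2, -14.6]
opening: 0.131
```

play_rows(commands=[{"delta_rot": [0, 0, 0], "travel": [0, 0, -0.002], "gripper": -1}, {"delta_rot": [0, 0, 0], "travel": [0, 0, -0.002], "gripper": -1}, {"delta_rot": [0, 0, 0], "travel": [0, 0, -0.002], "gripper": -1}])

```text
clock: 12.62
tool_pos: [0.5453, -0.3899, 0.089]
eef_rot: [0.979, 0.203, -0.0, -0.0]
contact_force: [0.7, -2.1, -15.9]
opening: 0.133
```

```bash
python3 st.py
```

```text
t 12.62 p [ 0.545 -0.39   0.089] yawx 23.46 Ft [-0.176  2.242 15.884] Mt [-0.465 -0.077 -0.021] op 0.133 q7 -0.245
```

play_rows(commands=[{"delta_rot": [0, 0, 0], "travel": [0, 0, 0.004], "gripper": -1}, {"delta_rot": [0, 0, 0.02], "travel": [0, 0, 0.004], "gripper": -1}, {"delta_rot": [0, 0, 0.04], "travel": [0, 0, 0.004], "gripper": -1}, {"delta_rot": [0, 0, 0.06], "travel": [0, 0, 0.004], "gripper": -1}, {"delta_rot": [0, 0, 0.06], "travel": [0, 0, 0.004], "gripper": -1}])

```text
clock: 13.25
tool_pos: [0.5454, -0.3898, 0.0888]
eef_rot: [0.994, 0.111, -0.0, -0.0]
contact_force: [0.7, -1.0, -12.9]
opening: 0.135
```

```bash
python3 st.py
```

```text
t 13.25 p [ 0.545 -0.39   0.089] yawx 12.71 Ft [ 0.459  1.15  12.926] Mt [-0.252 -0.107  0.006] op 0.135 q7 -0.382
```

play_rows(commands=[{"delta_rot": [0, 0, 0.03], "travel": [0, 0, 0.001], "gripper": -1}, {"delta_rot": [0, 0, 0.06], "travel": [0, 0, 0.001], "gripper": -1}, {"delta_rot": [0, 0, 0.09], "travel": [0, 0, 0.001], "gripper": -1}, {"delta_rot": [0, 0, 0.12], "travel": [0, 0, 0.001], "gripper": -1}, {"delta_rot": [0, 0, 0.15], "travel": [0, 0, 0.001], "gripper": -1}, {"delta_rot": [0, 0, 0.18], "travel": [0, 0, 0.001], "gripper": -1}, {"delta_rot": [0, 0, 0.18], "travel": [0, 0, 0.001], "gripper": -1}])

```text
clock: 14.12
tool_pos: [0.5455, -0.3893, 0.0886]
eef_rot: [0.985, -0.17, -0.0, -0.001]
contact_force: [-0.8, 0.3, -12.7]
opening: 0.135
```

```bash
python3 st.py
```

```text
t 14.12 p [ 0.545 -0.389  0.089] yawx -19.6 Ft [-0.86  -0.032 12.651] Mt [-0.056 -0.234 -0.001] op 0.135 q7 -0.807
```

play_rows(commands=[{"delta_rot": [0, 0, 0.015], "travel": [0, 0, 0], "gripper": -1}, {"delta_rot": [0, 0, 0.03], "travel": [0, 0, 0], "gripper": -1}, {"delta_rot": [0, 0, 0.03], "travel": [0, 0, 0], "gripper": -1}])

```text
clock: 14.5
tool_pos: [0.5456, -0.3894, 0.0885]
eef_rot: [0.976, -0.218, -0.0, -0.0]
contact_force: [-1.4, 1.5, -12.0]
opening: 0.136
```

```bash
python3 st.py
```

```text
t 14.5 p [ 0.546 -0.389  0.088] yawx -25.13 Ft [-1.858 -0.757 12.002] Mt [ 0.194 -0.276  0.029] op 0.136 q7 -0.882
```

play_rows(commands=[{"delta_rot": [0, 0, 0.012], "travel": [0, 0, 0], "gripper": -1}, {"delta_rot": [0, 0, 0.012], "travel": [0, 0, 0], "gripper": -1}, {"delta_rot": [0, 0, 0.012], "travel": [0, 0, 0], "gripper": -1}])

```text
clock: 14.88
tool_pos: [0.5456, -0.3895, 0.0885]
eef_rot: [0.972, -0.236, -0.0, -0.0]
contact_force: [-0.8, 2.4, -11.5]
opening: 0.132
```

```bash
python3 st.py
```

```text
t 14.88 p [ 0.546 -0.39   0.088] yawx -27.27 Ft [-1.825 -1.801 11.49 ] Mt [ 0.366 -0.4    0.023] op 0.132 q7 -0.911
```

play_rows(commands=[{"delta_rot": [0, 0, 0.012], "travel": [0, 0, 0], "gripper": -1}, {"delta_rot": [0, 0, 0.012], "travel": [0, 0, 0], "gripper": -1}, {"delta_rot": [0, 0, 0.012], "travel": [0, 0, 0], "gripper": -1}])

```text
clock: 15.25
tool_pos: [0.5456, -0.3896, 0.0884]
eef_rot: [0.967, -0.254, -0.0, -0.0]
contact_force: [0.1, 3.2, -10.9]
opening: 0.136
```

```bash
python3 st.py
```

```text
t 15.25 p [ 0.546 -0.39   0.088] yawx -29.44 Ft [-1.471 -2.851 10.902] Mt [ 0.648 -0.443  0.028] op 0.136 q7 -0.94
```

play_rows(commands=[{"delta_rot": [0, 0, 0], "travel": [-0.004, -0.007, -0.001], "gripper": -1}, {"delta_rot": [0, 0, 0.012], "travel": [-0.004, -0.007, -0.001], "gripper": -1}, {"delta_rot": [0, 0, 0.012], "travel": [-0.004, -0.007, -0.001], "gripper": -1}])

```text
clock: 15.62
tool_pos: [0.5455, -0.3892, 0.0887]
eef_rot: [0.962, -0.273, 0.0, 0.0]
contact_force: [1.4, 1.2, -13.2]
opening: 0.131
```

```bash
python3 st.py
```

```text
t 15.62 p [ 0.545 -0.389  0.089] yawx -31.66 Ft [ 0.604 -1.766 13.15 ] Mt [ 0.217 -0.07   0.003] op 0.131 q7 -0.971
```

play_rows(commands=[{"delta_rot": [0, 0, 0.012], "travel": [0, 0, 0], "gripper": -1}, {"delta_rot": [0, 0, 0.012], "travel": [0, 0, 0], "gripper": -1}, {"delta_rot": [0, 0, 0.012], "travel": [0, 0, 0], "gripper": -1}])

```text
clock: 16.0
tool_pos: [0.5455, -0.3891, 0.0887]
eef_rot: [0.957, -0.29, 0.0, 0.0]
contact_force: [1.3, 0.2, -13.4]
opening: 0.133
```

```bash
python3 st.py
```

```text
t 16.0 p [ 0.545 -0.389  0.089] yawx -33.77 Ft [ 1.008 -0.915 13.396] Mt [ 0.064  0.094 -0.002] op 0.133 q7 -1.0
```

Run:
```python
from h import *
s=viewer.snapshot('scene'); save(s,'scene3.png',(275,185,355,245),10)
v,u=np.mgrid[0:400,0:640]; d=np.stack([(u-s['cx'])/s['fx'],-(v-s['cy'])/s['fy'],-np.ones_like(u,float)],-1)
P=(s['origin']+(d*s['z_map'][...,None])@rot(s).T).reshape(-1,3)
D=P[:,:2]-[.5450,-.3893]; rr=np.hypot(*D.T)
th=(np.radians(23.4)-np.arctan2(D[:,1],D[:,0]))%(2*np.pi)
for a in np.arange(0,360,10):
    m=(abs((np.degrees(th)-a+180)%360-180)<5)&(rr>.010)&(rr<.027)&(P[:,2]<.066)&(P[:,2]>.03)
    print(a,round(np.radians(a%180),2),m.sum(),sorted([(int(x*1000),int(z*1000)) for x,z in zip(rr[m],P[m,2])])[:14])
```

```text
0 0.0 2 [(14, 34), (15, 36)]
10 0.17 6 [(10, 36), (15, 33), (15, 36), (16, 33), (18, 33), (19, 34)]
20 0.35 0 []
30 0.52 0 []
40 0.7 0 []
50 0.87 0 []
60 1.05 3 [(11, 54), (13, 55), (14, 55)]
70 1.22 12 [(15, 55), (17, 58), (18, 58), (22, 58), (24, 59), (25, 35), (25, 44), (25, 50), (25, 52), (26, 49), (26, 55), (26, 59)]
80 1.4 15 [(17, 56), (17, 57), (19, 57), (20, 57), (21, 56), (21, 61), (22, 58), (23, 55), (23, 58), (24, 58), (25, 57), (25, 58), (26, 41), (26, 42)]
90 1.57 24 [(14, 56), (17, 59), (19, 58), (20, 57), (20, 59), (22, 57), (23, 57), (25, 38), (25, 40), (25, 40), (25, 44), (25, 44), (25, 46), (25, 50)]
100 1.75 22 [(14, 57), (16, 57), (18, 60), (19, 58), (20, 56), (22, 57), (22, 58), (23, 57), (24, 52), (24, 56), (25, 37), (25, 39), (25, 51), (25, 58)]
110 1.92 26 [(12, 56), (15, 56), (18, 58), (18, 58), (19, 58), (21, 58), (21, 58), (23, 35), (23, 38), (23, 56), (23, 59), (24, 56), (25, 32), (25, 35)]
120 2.09 28 [(13, 57), (15, 58), (16, 57), (17, 58), (19, 56), (19, 57), (22, 58), (24, 39), (24, 41), (24, 43), (24, 50), (24, 54), (24, 57), (24, 58)]
130 2.27 26 [(
[... 1420 characters left out ...]
9), (22, 50), (23, 53)]
230 0.87 14 [(12, 33), (18, 53), (19, 50), (20, 51), (21, 52), (22, 51), (22, 54), (24, 41), (24, 48), (24, 52), (25, 34), (25, 35), (25, 39), (25, 47)]
240 1.05 10 [(10, 35), (12, 32), (12, 35), (13, 34), (18, 49), (20, 50), (22, 50), (24, 50), (26, 35), (26, 35)]
250 1.22 9 [(10, 37), (12, 35), (13, 34), (14, 34), (16, 48), (24, 49), (24, 50), (24, 51), (26, 36)]
260 1.4 6 [(12, 35), (14, 36), (14, 38), (14, 40), (14, 44), (15, 45)]
270 1.57 2 [(12, 33), (13, 39)]
280 1.75 4 [(13, 33), (13, 40), (14, 34), (14, 40)]
290 1.92 3 [(11, 39), (13, 34), (14, 34)]
300 2.09 3 [(11, 33), (13, 33), (13, 35)]
310 2.27 0 []
320 2.44 0 []
330 2.62 0 []
340 2.79 0 []
350 2.97 0 []
```

View pics/scene3.png

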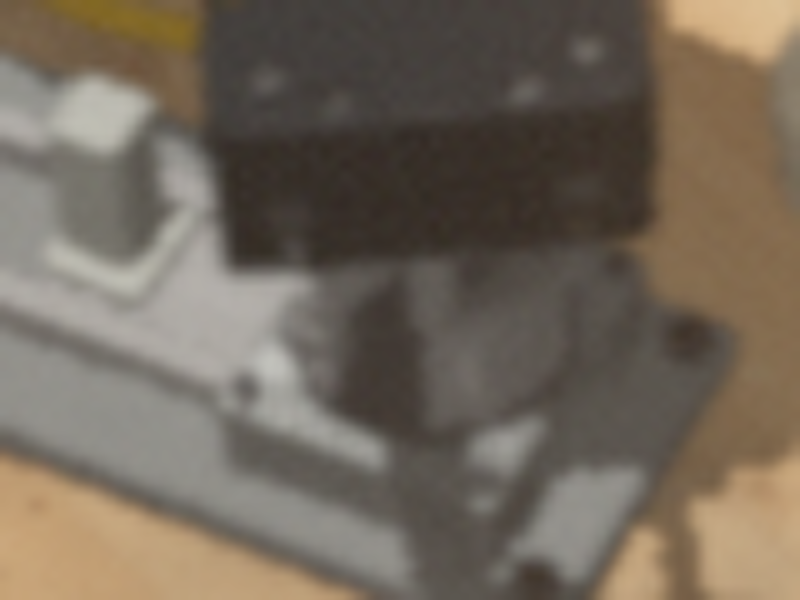

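The picture shows the collar's high end wall (57–59 mm) starting near 1.2–1.3 rad and a notch floor (49–50 mm) at about 1.05–1.2 rad. The lug at (110,150) is undisturbed. The wall should be felt at about 1.1–1.2, so I'll take small steps.

play_rows(commands=[{"delta_rot": [0, 0, 0.006], "travel": [0, 0, 0], "gripper": -1}, {"delta_rot": [0, 0, 0.006], "travel": [0, 0, 0], "gripper": -1}])

```text
clock: 16.3
tool_pos: [0.5455, -0.389, 0.0887]
eef_rot: [0.954, -0.3, 0.0, 0.0]
contact_force: [0.8, -1.2, -13.8]
opening: 0.135
```

```bash
python3 st.py
```

```text
t 16.3 p [ 0.545 -0.389  0.089] yawx -34.88 Ft [ 1.29   0.507 13.786] Mt [0.002 0.187 0.033] op 0.135 q7 -1.015
```

play_rows(commands=[{"delta_rot": [0, 0, 0.006], "travel": [0, 0, 0], "gripper": -1}, {"delta_rot": [0, 0, 0.006], "travel": [0, 0, 0], "gripper": -1}])

```text
clock: 16.55
tool_pos: [0.5455, -0.389, 0.0887]
eef_rot: [0.951, -0.309, 0.0, 0.0]
contact_force: [1.1, -1.2, -15.2]
opening: 0.133
```

```bash
python3 st.py
```

```text
t 16.55 p [ 0.545 -0.389  0.089] yawx -35.96 Ft [ 1.617  0.314 15.185] Mt [0.006 0.259 0.035] op 0.133 q7 -1.03
```

play_rows(commands=[{"delta_rot": [0, 0, 0.006], "travel": [0, 0, 0.001], "gripper": -1}, {"delta_rot": [0, 0, 0.006], "travel": [0, 0, 0.001], "gripper": -1}])

```text
clock: 16.8
tool_pos: [0.5455, -0.389, 0.0887]
eef_rot: [0.948, -0.318, 0.0, 0.0]
contact_force: [1.5, -0.3, -13.5]
opening: 0.136
```

```bash
python3 st.py
```

```text
t 16.8 p [ 0.545 -0.389  0.089] yawx -37.03 Ft [ 1.354 -0.7   13.55 ] Mt [-0.044  0.254  0.03 ] op 0.136 q7 -1.044
```

play_rows(commands=[{"delta_rot": [0, 0, 0.005], "travel": [0, 0, 0], "gripper": -1}, {"delta_rot": [0, 0, 0.005], "travel": [0, 0, 0], "gripper": -1}])

```text
clock: 17.05
tool_pos: [0.5455, -0.3889, 0.0886]
eef_rot: [0.946, -0.325, 0.0, 0.0]
contact_force: [0.9, -0.2, -13.0]
opening: 0.134
```

```bash
python3 st.py
```

```text
t 17.05 p [ 0.545 -0.389  0.089] yawx -37.93 Ft [ 0.796 -0.399 13.041] Mt [-0.048  0.294 -0.076] op 0.134 q7 -1.057
```

play_rows(commands=[{"delta_rot": [0, 0, 0], "travel": [0, 0, 0], "gripper": -1}])

```text
clock: 17.18
tool_pos: [0.5455, -0.3889, 0.0886]
eef_rot: [0.946, -0.325, 0.0, 0.0]
contact_force: [0.8, -1.6, -12.3]
opening: 0.13
```

```bash
python3 st.py
```

```text
t 17.18 p [ 0.545 -0.389  0.089] yawx -37.91 Ft [ 1.676  0.78  12.319] Mt [-0.068  0.258 -0.025] op 0.13 q7 -1.057
```

play_rows(commands=[{"delta_rot": [0, 0, 0], "travel": [0, 0, 0], "gripper": -1}])

```text
clock: 17.3
tool_pos: [0.5455, -0.3889, 0.0886]
eef_rot: [0.946, -0.325, 0.0, 0.0]
contact_force: [2.1, -1.3, -13.0]
opening: 0.131
```

```bash
python3 st.py
```

```text
t 17.3 p [ 0.545 -0.389  0.089] yawx -37.92 Ft [ 2.43  -0.214 12.969] Mt [-0.046  0.253 -0.   ] op 0.131 q7 -1.057
```

play_rows(commands=[{"delta_rot": [0, 0, 0.005], "travel": [0, 0, 0], "gripper": -1}, {"delta_rot": [0, 0, 0.005], "travel": [0, 0, 0], "gripper": -1}])

```text
clock: 17.55
tool_pos: [0.5455, -0.3889, 0.0886]
eef_rot: [0.943, -0.332, 0.0, 0.0]
contact_force: [1.0, -0.7, -12.0]
opening: 0.132
```

```bash
python3 st.py
```

```text
t 17.55 p [ 0.545 -0.389  0.089] yawx -38.83 Ft [ 1.154 -0.09  12.037] Mt [-0.025  0.301 -0.008] op 0.132 q7 -1.069
```

play_rows(commands=[{"delta_rot": [0, 0, 0.005], "travel": [0, 0, 0], "gripper": -1}, {"delta_rot": [0, 0, 0.005], "travel": [0, 0, 0], "gripper": -1}])

```text
clock: 17.8
tool_pos: [0.5455, -0.3889, 0.0886]
eef_rot: [0.94, -0.34, 0.0, 0.0]
contact_force: [1.9, -2.1, -12.6]
opening: 0.135
```

```bash
python3 st.py
```

```text
t 17.8 p [ 0.545 -0.389  0.089] yawx -39.73 Ft [ 2.773  0.386 12.553] Mt [0.    0.357 0.06 ] op 0.135 q7 -1.082
```

play_rows(commands=[{"delta_rot": [0, 0, 0.005], "travel": [0, 0, 0], "gripper": -1}, {"delta_rot": [0, 0, 0.005], "travel": [0, 0, 0], "gripper": -1}])

```text
clock: 18.05
tool_pos: [0.5455, -0.3888, 0.0886]
eef_rot: [0.938, -0.347, 0.0, 0.0]
contact_force: [1.1, -1.1, -12.5]
opening: 0.133
```

```bash
python3 st.py
```

```text
t 18.05 p [ 0.545 -0.389  0.089] yawx -40.63 Ft [ 1.576  0.113 12.47 ] Mt [-0.04   0.388  0.062] op 0.133 q7 -1.094
```

play_rows(commands=[{"delta_rot": [0, 0, 0.004], "travel": [0, 0, 0], "gripper": -1}, {"delta_rot": [0, 0, 0.004], "travel": [0, 0, 0], "gripper": -1}])

```text
clock: 18.3
tool_pos: [0.5455, -0.3889, 0.0886]
eef_rot: [0.936, -0.353, 0.0, 0.0]
contact_force: [1.1, -1.1, -12.1]
opening: 0.134
```

```bash
python3 st.py
```

```text
t 18.3 p [ 0.545 -0.389  0.089] yawx -41.35 Ft [ 1.564  0.079 12.1  ] Mt [-0.098  0.353  0.001] op 0.134 q7 -1.104
```

play_rows(commands=[{"delta_rot": [0, 0, 0.005], "travel": [0, 0, 0], "gripper": -1}, {"delta_rot": [0, 0, 0.005], "travel": [0, 0, 0], "gripper": -1}])

```text
clock: 18.55
tool_pos: [0.5455, -0.3889, 0.0886]
eef_rot: [0.933, -0.36, 0.0, 0.0]
contact_force: [1.9, -1.9, -11.7]
opening: 0.133
```

```bash
python3 st.py
```

```text
t 18.55 p [ 0.545 -0.389  0.089] yawx -42.24 Ft [ 2.701  0.087 11.748] Mt [-0.074  0.424 -0.1  ] op 0.133 q7 -1.117
```

play_rows(commands=[{"delta_rot": [0, 0, 0.004], "travel": [0, 0, 0], "gripper": -1}, {"delta_rot": [0, 0, 0.004], "travel": [0, 0, 0], "gripper": -1}])

```text
clock: 18.8
tool_pos: [0.5455, -0.3889, 0.0886]
eef_rot: [0.931, -0.366, 0.0, 0.0]
contact_force: [1.8, -1.5, -12.2]
opening: 0.128
```

```bash
python3 st.py
```

```text
t 18.8 p [ 0.545 -0.389  0.089] yawx -42.95 Ft [ 2.351 -0.179 12.225] Mt [-0.063  0.457 -0.093] op 0.128 q7 -1.127
```

play_rows(commands=[{"delta_rot": [0, 0, -0.01], "travel": [0.004, 0, 0], "gripper": -1}, {"delta_rot": [0, 0, -0.021], "travel": [0.004, 0, 0], "gripper": -1}, {"delta_rot": [0, 0, -0.021], "travel": [0.004, 0, 0], "gripper": -1}])

```text
clock: 19.18
tool_pos: [0.5456, -0.389, 0.0885]
eef_rot: [0.942, -0.335, -0.0, -0.0]
contact_force: [1.3, -1.4, -12.0]
opening: 0.134
```

```bash
python3 st.py
```

```text
t 19.18 p [ 0.546 -0.389  0.088] yawx -39.16 Ft [ 1.903  0.267 12.021] Mt [-0.098  0.125  0.003] op 0.134 q7 -1.075
```

play_rows(commands=[{"delta_rot": [0, 0, 0], "travel": [0, 0, 0.005], "gripper": -1}, {"delta_rot": [0, 0, 0], "travel": [0, 0, 0.01], "gripper": -1}, {"delta_rot": [0, 0, 0], "travel": [0, 0, 0.01], "gripper": -1}])

```text
clock: 19.55
tool_pos: [0.5457, -0.3891, 0.087]
eef_rot: [0.942, -0.335, -0.0, -0.0]
contact_force: [-1.2, -0.9, -9.9]
opening: 0.129
```

```bash
python3 st.py
```

```text
t 19.55 p [ 0.546 -0.389  0.087] yawx -39.18 Ft [-0.367  1.429  9.935] Mt [-0.037 -0.078  0.025] op 0.129 q7 -1.074
```

play_rows(commands=[{"delta_rot": [0, 0, 0], "travel": [0, 0, 0.005], "gripper": -1}, {"delta_rot": [0, 0, 0], "travel": [0, 0, 0.005], "gripper": -1}])

```text
clock: 19.8
tool_pos: [0.5457, -0.3891, 0.0862]
eef_rot: [0.942, -0.335, -0.0, -0.0]
contact_force: [0.5, 0.3, -9.7]
opening: 0.132
```

```bash
python3 st.py
```

```text
t 19.8 p [ 0.546 -0.389  0.086] yawx -39.18 Ft [ 0.166 -0.548  9.668] Mt [-0.082 -0.189 -0.009] op 0.132 q7 -1.073
```

play_rows(commands=[{"delta_rot": [0, 0, 0], "travel": [0, 0, 0.004], "gripper": -1}, {"delta_rot": [0, 0, 0], "travel": [0, 0, 0.004], "gripper": -1}])

```text
clock: 20.05
tool_pos: [0.5458, -0.3891, 0.0856]
eef_rot: [0.942, -0.335, -0.0, -0.0]
contact_force: [-0.9, -0.2, -9.3]
opening: 0.136
```

```bash
python3 st.py
```

```text
t 20.05 p [ 0.546 -0.389  0.086] yawx -39.18 Ft [-0.568  0.693  9.336] Mt [-0.034 -0.268  0.009] op 0.136 q7 -1.073
```

play_rows(commands=[{"delta_rot": [0, 0, 0], "travel": [0, 0, 0.003], "gripper": -1}, {"delta_rot": [0, 0, 0], "travel": [0, 0, 0.003], "gripper": -1}])

```text
clock: 20.3
tool_pos: [0.5458, -0.3891, 0.0852]
eef_rot: [0.942, -0.335, -0.0, -0.0]
contact_force: [-1.3, 0.3, -9.5]
opening: 0.133
```

```bash
python3 st.py
```

```text
t 20.3 p [ 0.546 -0.389  0.085] yawx -39.18 Ft [-1.2    0.651  9.506] Mt [-0.077 -0.35   0.013] op 0.133 q7 -1.073
```

play_rows(commands=[{"delta_rot": [0, 0, 0], "travel": [0, 0, 0.002], "gripper": -1}, {"delta_rot": [0, 0, 0], "travel": [0, 0, 0.002], "gripper": -1}])

```text
clock: 20.55
tool_pos: [0.5458, -0.3892, 0.0851]
eef_rot: [0.942, -0.335, -0.0, -0.0]
contact_force: [0.1, 0.7, -7.1]
opening: 0.136
```

```bash
python3 st.py
```

```text
t 20.55 p [ 0.546 -0.389  0.085] yawx -39.18 Ft [-0.314 -0.59   7.13 ] Mt [-0.035 -0.402 -0.007] op 0.136 q7 -1.072
```

play_rows(commands=[{"delta_rot": [0, 0, 0], "travel": [0, 0, 0.002], "gripper": -1}, {"delta_rot": [0, 0, 0], "travel": [0, 0, 0.002], "gripper": -1}])

```text
clock: 20.8
tool_pos: [0.5459, -0.3892, 0.085]
eef_rot: [0.942, -0.335, 0.0, -0.0]
contact_force: [-1.2, 2.1, -4.2]
opening: 0.131
```

```bash
python3 st.py
```

```text
t 20.8 p [ 0.546 -0.389  0.085] yawx -39.18 Ft [-2.233 -0.909  4.241] Mt [ 0.037 -0.699  0.028] op 0.131 q7 -1.072
```

play_rows(commands=[{"delta_rot": [0, 0, 0], "travel": [0, 0, 0.002], "gripper": -1}, {"delta_rot": [0, 0, 0], "travel": [0, 0, 0.002], "gripper": -1}])

```text
clock: 21.05
tool_pos: [0.5459, -0.3893, 0.0849]
eef_rot: [0.942, -0.335, 0.0, -0.0]
contact_force: [-3.1, 1.7, -0.4]
opening: 0.13
```

```bash
python3 st.py
```

```text
t 21.05 p [ 0.546 -0.389  0.085] yawx -39.17 Ft [-3.475  0.619  0.4  ] Mt [ 0.03  -0.949 -0.025] op 0.13 q7 -1.072
```

play_rows(commands=[{"delta_rot": [0, 0, 0], "travel": [-0.005, 0, 0], "gripper": -1}, {"delta_rot": [0, 0, 0], "travel": [-0.005, 0, 0], "gripper": -1}], force=6)

```text
clock: 21.3
tool_pos: [0.5458, -0.3893, 0.0849]
eef_rot: [0.942, -0.335, 0.001, 0.0]
contact_force: [-0.9, 1.8, 0.9]
opening: 0.133
```

```bash
python3 st.py
```

```text
t 21.3 p [ 0.546 -0.389  0.085] yawx -39.18 Ft [-1.832 -0.822 -0.866] Mt [-0.03  -0.529 -0.008] op 0.133 q7 -1.071
```

play_rows(commands=[{"delta_rot": [0, 0, 0], "travel": [0, 0, 0], "gripper": -0.7}, {"delta_rot": [0, 0, 0], "travel": [0, 0, 0], "gripper": -0.5}, {"delta_rot": [0, 0, 0], "travel": [0, 0, 0], "gripper": -0.4}, {"delta_rot": [0, 0, 0], "travel": [0, 0, 0], "gripper": -0.4}])

```text
clock: 21.8
tool_pos: [0.5454, -0.3889, 0.0844]
eef_rot: [0.942, -0.335, 0.0, 0.0]
contact_force: [0.0, 0.3, 0.7]
opening: 0.299
```

```bash
python3 st.py
```

```text
t 21.8 p [ 0.545 -0.389  0.084] yawx -39.18 Ft [-0.165 -0.204 -0.709] Mt [-0.092 -0.142  0.025] op 0.299 q7 -1.071
```

play_rows(commands=[{"delta_rot": [0, 0, 0], "travel": [0, 0, -0.1], "gripper": -0.4}, {"delta_rot": [0, 0, 0], "travel": [0, 0, -0.3], "gripper": -0.4}, {"delta_rot": [0, 0, 0], "travel": [0, 0, -0.6], "gripper": -0.4}, {"delta_rot": [0, 0, 0], "travel": [0, 0, -0.7], "gripper": -0.4}, {"delta_rot": [0, 0, 0], "travel": [0, 0, -0.7], "gripper": -0.4}])

```text
clock: 22.42
tool_pos: [0.5457, -0.3891, 0.1906]
eef_rot: [0.942, -0.335, 0.001, 0.0]
contact_force: [-0.3, -0.5, -0.8]
opening: 0.301
```

```bash
cat > look.py <<'E'
from h import *
np.set_printoptions(precision=4,suppress=True)
import sys
for c in('scene','top'):
    s=viewer.snapshot(c)
    if c=='scene' and len(sys.argv)>1: save(s,sys.argv[1],(230,140,390,260),5)
    v,u=np.mgrid[0:400,0:640]; d=np.stack([(u-s['cx'])/s['fx'],-(v-s['cy'])/s['fy'],-np.ones_like(u,float)],-1)
    P=(s['origin']+(d*s['z_map'][...,None])@rot(s).T).reshape(-1,3)
    for nm,lo,hi,ctr,rad in(('handle',.094,.115,(.545,-.3895),.03),('lug',.055,.066,(.510,-.308),.033)):
        k=P[(P[:,2]>lo)&(P[:,2]<hi)&(np.linalg.norm(P[:,:2]-ctr,axis=1)<rad)]
        if len(k)>5: print(c,nm,len(k),k.mean(0),'zmed',np.median(k[:,2]),cv2.minAreaRect((k[:,:2]*1000).astype(np.float32)))
    for l in ('jar','pliers'):
        for dd in viewer.pinpoint(c,l)[:1]: print(l,np.round(dd['at'],1),round(dd['conf'],2),at_d(s,dd['at']))
E
python3 st.py; python3 look.py scene4.png
```

```text
t 22.43 p [ 0.546 -0.389  0.191] yawx -39.17 Ft [0.055 0.571 0.813] Mt [-0.052 -0.153 -0.02 ] op 0.301 q7 -1.146
scene handle 221 [ 0.5437 -0.3918  0.1024] zmed 0.10383888532117724 ((544.2070922851562, -391.1439208984375), (13.43983268737793, 45.6952018737793), 48.56830596923828)
scene lug 67 [ 0.5165 -0.3273  0.0599] zmed 0.060100611781698454 ((516.3762817382812, -326.0222473144531), (14.36039924621582, 16.897966384887695), 22.257041931152344)
jar [362.1 201.4] 0.75 [ 0.6382 -0.4104  0.0284]
pliers [308.9 189.1] 0.52 [ 0.5911 -0.3012  0.0071]
top lug 43 [ 0.5168 -0.3272  0.0594] zmed 0.059605469691162316 ((516.669921875, -327.1962890625), (11.046241760253906, 15.500138282775879), 18.345317840576172)
jar [298.3 148.7] 0.63 [ 0.5498 -0.4273  0.5326]
```

Run:
```python
from h import *
p,q,s=pose(); Rt=down(np.radians(-156.6))
print(rel(p,q,[.5173,-.3255,.12],Rt)); 
a=np.array([.5173,-.3255,.12]); print(rel(a,Rt,[.5173,-.3255,.047],Rt)); print('slide',Rt.T@[-.397*.04,.918*.04,0]/.15)
```

```text
(array([-0.405, -0.208,  0.454]), array([0.   , 0.001, 0.152]))
(array([0.   , 0.   , 0.487]), array([0., 0., 0.]))
slide [-2.66711056e-01 -6.21805883e-05  0.00000000e+00]
```

View pics/scene4.png

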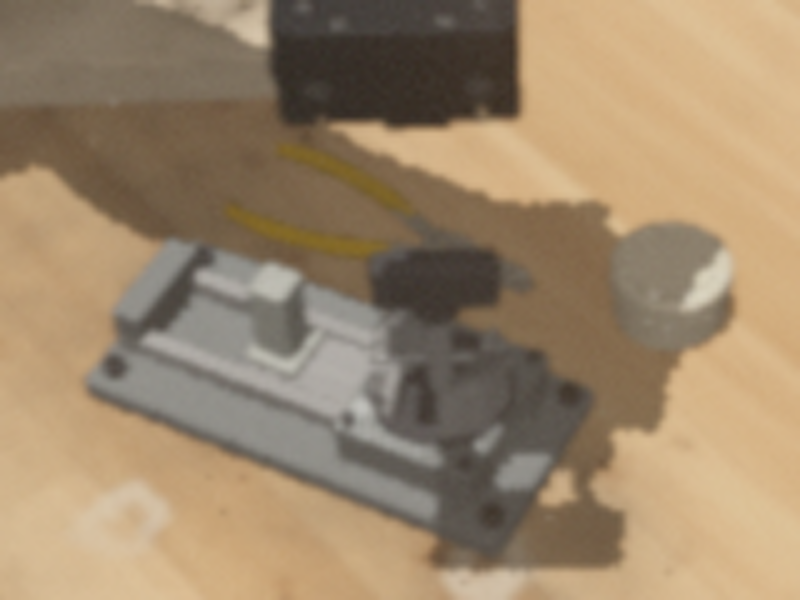

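The handle stays up and turned (bar at (435,275), about 7 mm higher) with nothing touching it. The lug is at (278,290), and the jar and pliers are unmoved. Next is the lug.

play_rows(commands=[{"delta_rot": [0, 0, 0.152], "travel": [-0.405, -0.208, 0], "gripper": 0}, {"delta_rot": [0, 0, 0.152], "travel": [-0.405, -0.208, 0], "gripper": 0}, {"delta_rot": [0, 0, 0.152], "travel": [-0.405, -0.208, 0.2], "gripper": 0}, {"delta_rot": [0, 0, 0.152], "travel": [-0.405, -0.208, 0.454], "gripper": 0}, {"delta_rot": [0, 0, 0.152], "travel": [-0.405, -0.208, 0.454], "gripper": 0}, {"delta_rot": [0, 0, 0.152], "travel": [-0.405, -0.208, 0.454], "gripper": 0}, {"delta_rot": [0, 0, 0.152], "travel": [-0.405, -0.208, 0.454], "gripper": 0}])

```text
clock: 23.6
tool_pos: [0.5185, -0.3271, 0.1228]
eef_rot: [0.836, -0.549, 0.001, 0.0]
contact_force: [0.4, -0.1, 0.1]
opening: 0.499
```

```bash
python3 st.py
python3 - <<'E'
from h import *
p,q,s=pose(); print(rel(p,q,[.5173,-.3255,.047],down(np.radians(-156.6))))
E
```

```text
t 23.6 p [ 0.518 -0.327  0.123] yawx -66.55 Ft [ 0.276 -0.362 -0.076] Mt [-0.08  -0.08   0.028] op 0.499 q7 -1.447
(array([-0.014,  0.004,  0.505]), array([-0.   , -0.001,  0.   ]))
```

play_rows(commands=[{"delta_rot": [0, 0, 0], "travel": [-0.01, 0.004, 0.2], "gripper": 0}, {"delta_rot": [0, 0, 0], "travel": [-0.01, 0.004, 0.4], "gripper": 0}, {"delta_rot": [0, 0, 0], "travel": [-0.01, 0.004, 0.5], "gripper": -0.2}, {"delta_rot": [0, 0, 0], "travel": [-0.01, 0.004, 0.5], "gripper": -0.4}, {"delta_rot": [0, 0, 0], "travel": [-0.01, 0.004, 0.5], "gripper": -0.5}])

```text
clock: 24.22
tool_pos: [0.5173, -0.3259, 0.0475]
eef_rot: [0.836, -0.549, 0.001, 0.0]
contact_force: [0.6, -0.8, 0.1]
opening: 0.251
```

```bash
python3 st.py
```

```text
t 24.23 p [ 0.517 -0.326  0.048] yawx -66.54 Ft [ 0.991 -0.176 -0.145] Mt [-0.106 -0.067  0.045] op 0.251 q7 -1.395
```

play_rows(commands=[{"delta_rot": [0, 0, 0], "travel": [0, 0, 0], "gripper": -1}, {"delta_rot": [0, 0, 0], "travel": [0, 0, 0], "gripper": -1}, {"delta_rot": [0, 0, 0], "travel": [0, 0, 0], "gripper": -1}])

```text
clock: 24.6
tool_pos: [0.5182, -0.3253, 0.0474]
eef_rot: [0.836, -0.548, 0.001, -0.0]
contact_force: [3.3, 1.4, 5.7]
opening: 0.179
```

```bash
python3 st.py
```

```text
t 24.6 p [ 0.518 -0.325  0.047] yawx -66.5 Ft [ 0.013 -3.605 -5.727] Mt [ 0.508 -0.118  0.005] op 0.179 q7 -1.395
```

play_rows(commands=[{"delta_rot": [0, 0, 0], "travel": [0, -0.008, 0], "gripper": -1}, {"delta_rot": [0, 0, 0], "travel": [0, -0.008, 0], "gripper": -1}, {"delta_rot": [0, 0, 0], "travel": [-0.02, -0.008, 0], "gripper": -1}, {"delta_rot": [0, 0, 0], "travel": [-0.04, -0.008, 0], "gripper": -1}, {"delta_rot": [0, 0, 0], "travel": [-0.06, -0.008, 0], "gripper": -1}, {"delta_rot": [0, 0, 0], "travel": [-0.06, -0.008, 0], "gripper": -1}], force=12)

```text
clock: 25.35
tool_pos: [0.5148, -0.3174, 0.0474]
eef_rot: [0.836, -0.549, 0.001, 0.0]
contact_force: [1.2, -1.1, 7.3]
opening: 0.178
```

```bash
python3 st.py
```

```text
t 25.35 p [ 0.515 -0.317  0.047] yawx -66.55 Ft [ 1.46  -0.644 -7.32 ] Mt [ 0.167  0.098 -0.03 ] op 0.178 q7 -1.397
```

play_rows(commands=[{"delta_rot": [0, 0, 0], "travel": [-0.02, 0, -0.001], "gripper": -1}, {"delta_rot": [0, 0, 0], "travel": [-0.05, 0, -0.001], "gripper": -1}, {"delta_rot": [0, 0, 0], "travel": [-0.08, 0, -0.001], "gripper": -1}, {"delta_rot": [0, 0, 0], "travel": [-0.11, 0, -0.001], "gripper": -1}, {"delta_rot": [0, 0, 0], "travel": [-0.14, 0, -0.001], "gripper": -1}, {"delta_rot": [0, 0, 0], "travel": [-0.17, 0, -0.001], "gripper": -1}, {"delta_rot": [0, 0, 0], "travel": [-0.187, 0, -0.001], "gripper": -1}, {"delta_rot": [0, 0, 0], "travel": [-0.187, 0, -0.001], "gripper": -1}])

```text
clock: 26.35
tool_pos: [0.5036, -0.2914, 0.0473]
eef_rot: [0.836, -0.549, 0.001, 0.0]
contact_force: [0.7, -1.1, 7.8]
opening: 0.18
```

```bash
python3 st.py
```

```text
t 26.35 p [ 0.504 -0.291  0.047] yawx -66.55 Ft [ 1.328 -0.238 -7.78 ] Mt [ 0.179  0.09  -0.045] op 0.18 q7 -1.397
```

play_rows(commands=[{"delta_rot": [0, 0, 0], "travel": [-0.008, 0, 0], "gripper": -1}, {"delta_rot": [0, 0, 0], "travel": [-0.014, 0, 0], "gripper": -1}, {"delta_rot": [0, 0, 0], "travel": [-0.014, 0, 0], "gripper": -1}])

```text
clock: 26.72
tool_pos: [0.5029, -0.2899, 0.0474]
eef_rot: [0.836, -0.549, 0.001, 0.001]
contact_force: [0.9, -0.7, 5.8]
opening: 0.179
```

```bash
python3 st.py
```

```text
t 26.73 p [ 0.503 -0.29   0.047] yawx -66.55 Ft [ 1.011 -0.527 -5.815] Mt [0.156 0.263 0.029] op 0.179 q7 -1.397
```

play_rows(commands=[{"delta_rot": [0, 0, 0], "travel": [-0.006, 0, 0], "gripper": -1}, {"delta_rot": [0, 0, 0], "travel": [-0.006, 0, 0], "gripper": -1}, {"delta_rot": [0, 0, 0], "travel": [-0.006, 0, 0], "gripper": -1}])

```text
clock: 27.1
tool_pos: [0.5026, -0.2891, 0.0473]
eef_rot: [0.836, -0.549, 0.001, 0.001]
contact_force: [1.6, -1.1, 6.1]
opening: 0.179
```

```bash
python3 st.py
```

```text
t 27.1 p [ 0.503 -0.289  0.047] yawx -66.56 Ft [ 1.701 -1.015 -6.05 ] Mt [ 0.212  0.291 -0.02 ] op 0.179 q7 -1.397
```

play_rows(commands=[{"delta_rot": [0, 0, 0], "travel": [-0.006, 0, 0], "gripper": -1}, {"delta_rot": [0, 0, 0], "travel": [-0.006, 0, 0], "gripper": -1}, {"delta_rot": [0, 0, 0], "travel": [-0.006, 0, 0], "gripper": -1}])

```text
clock: 27.48
tool_pos: [0.5024, -0.2886, 0.0473]
eef_rot: [0.836, -0.549, 0.002, 0.001]
contact_force: [1.5, -1.5, 5.8]
opening: 0.182
```

```bash
python3 st.py
```

```text
t 27.48 p [ 0.502 -0.289  0.047] yawx -66.56 Ft [ 2.018 -0.734 -5.791] Mt [ 0.233  0.362 -0.052] op 0.182 q7 -1.398
```

play_rows(commands=[{"delta_rot": [0, 0, 0], "travel": [-0.006, 0, 0], "gripper": -1}, {"delta_rot": [0, 0, 0], "travel": [-0.006, 0, 0], "gripper": -1}, {"delta_rot": [0, 0, 0], "travel": [-0.006, 0, 0], "gripper": -1}])

```text
clock: 27.85
tool_pos: [0.5024, -0.2886, 0.0474]
eef_rot: [0.836, -0.549, 0.002, 0.001]
contact_force: [3.6, -3.2, 4.7]
opening: 0.182
```

```bash
python3 st.py
```

```text
t 27.85 p [ 0.502 -0.289  0.047] yawx -66.57 Ft [ 4.402 -2.028 -4.665] Mt [ 0.288  0.879 -0.001] op 0.182 q7 -1.398
```

play_rows(commands=[{"delta_rot": [0, 0, 0], "travel": [-0.006, 0, 0], "gripper": -1}, {"delta_rot": [0, 0, 0], "travel": [-0.006, 0, 0], "gripper": -1}, {"delta_rot": [0, 0, 0], "travel": [-0.006, 0, 0], "gripper": -1}])

```text
clock: 28.22
tool_pos: [0.5023, -0.2886, 0.0474]
eef_rot: [0.836, -0.549, 0.003, 0.002]
contact_force: [4.1, -4.6, 3.5]
opening: 0.179
```

```bash
python3 st.py
```

```text
t 28.23 p [ 0.502 -0.289  0.047] yawx -66.59 Ft [ 5.912 -1.964 -3.46 ] Mt [0.223 1.205 0.024] op 0.179 q7 -1.398
```

play_rows(commands=[{"delta_rot": [0, 0, 0], "travel": [-0.006, 0, 0], "gripper": -0.4}, {"delta_rot": [0, 0, 0], "travel": [-0.006, 0, 0], "gripper": -0.2}, {"delta_rot": [0, 0, 0], "travel": [-0.006, 0, 0], "gripper": -0.2}, {"delta_rot": [0, 0, 0], "travel": [-0.006, 0, -0.2], "gripper": -0.2}, {"delta_rot": [0, 0, 0], "travel": [-0.006, 0, -0.6], "gripper": -0.2}, {"delta_rot": [0, 0, 0], "travel": [-0.006, 0, -0.9], "gripper": -0.2}, {"delta_rot": [0, 0, 0], "travel": [-0.006, 0, -0.9], "gripper": -0.2}])

```text
clock: 29.1
tool_pos: [0.5016, -0.2858, 0.1844]
eef_rot: [0.836, -0.549, 0.003, 0.0]
contact_force: [-1.0, -0.3, -1.6]
opening: 0.399
```

```bash
python3 st.py; python3 look.py scene5.png
```

```text
t 29.1 p [ 0.502 -0.286  0.184] yawx -66.54 Ft [-0.089  1.05   1.593] Mt [-0.091 -0.086 -0.033] op 0.399 q7 -1.559
scene handle 224 [ 0.5439 -0.392   0.1026] zmed 0.10392641391480256 ((544.4403076171875, -390.6995544433594), (14.391937255859375, 46.00629425048828), 49.066219329833984)
scene lug 68 [ 0.5005 -0.291   0.0597] zmed 0.05994416945021158 ((500.7729797363281, -289.9438781738281), (16.147785186767578, 17.206266403198242), 23.54413414001465)
jar [365.4 202.4] 0.59 [ 0.6422 -0.4156  0.0271]
pliers [308.  186.9] 0.67 [ 0.597  -0.2899  0.0004]
top handle 149 [ 0.5463 -0.3909  0.1041] zmed 0.10431895750272324 ((546.8325805664062, -390.5666809082031), (11.992762565612793, 45.52180099487305), 50.51813888549805)
top lug 53 [ 0.5034 -0.2898  0.0594] zmed 0.059434756834724434 ((502.65887451171875, -289.27154541015625), (15.117053031921387, 15.076911926269531), 20.51888084411621)
jar [301.8 147.4] 0.77 [ 0.6564 -0.4052  0.0281]
pliers [250.9 175.4] 0.65 [ 0.5991 -0.2907  0.0016]
```

View pics/scene5.png

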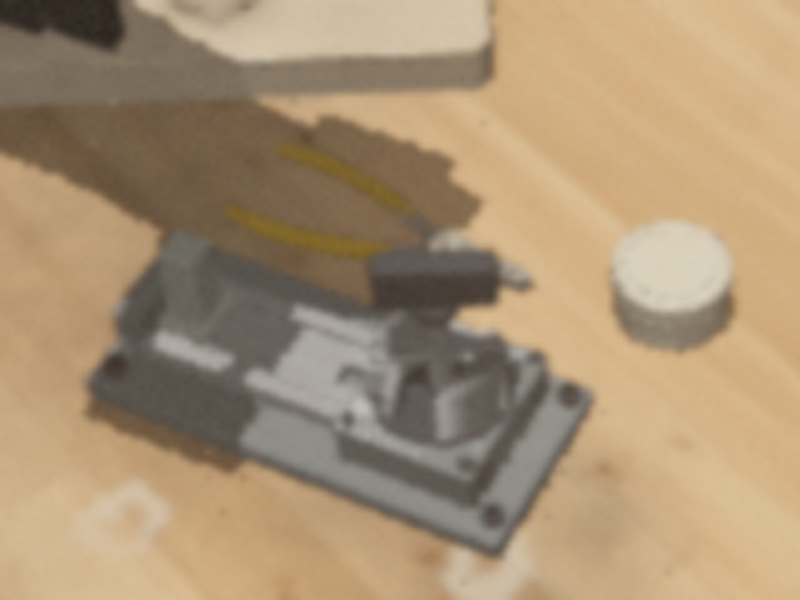

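The stop is at the end block (lug at (185,275)), the handle is still raised and turned at (435,275), and the jar and pliers are where they were. I'll hand the job in.

```bash
python3 -c "
from plant import r
print(r.finish_job())"
```

```text
the job is handed in; nothing more can be done
None
```

The plunger is parked retracted in its rest notch, the stop is against the end block, and I handed the job in at about 29 s of the allowed 72 s.

**Plunger:**
- I worked on the leftmost fixture, the one with the notched collar.
- Lifting by the wing handle, I felt the rubber washer at about 10.7 mm of rise. The highest pull I read was 15.9 N.
- I turned it clockwise until the end wall showed at about 1.14 rad. The twist read about 0.10 N m there, against the 0.12 limit, with roughly ±0.06 N m of noise.
- I backed off to about 1.09 rad and lowered the pin until the notch carried the spring. It stood at 7.5 mm, where 7.7 mm was expected.

**Stop:** I slid it by its lug until it would go no further. The tool had travelled 40.0 mm, and the push at the end read about 6 N.

**Last checks with nothing touching:**
- The handle top is about 6–7 mm higher than when it was down. Its bar measures about 1.10–1.13 rad from the locked direction.
- The lug has moved 39.4 mm in one camera and 40.4 mm in the other, so the end position agrees within camera error.
- The jar and pliers look unmoved.

**What disagreed:**
- My first grip touched a wider hub below the bar (17 mm apart instead of 12), so I re-gripped about 6 mm higher before lifting.
- The network point triangulations came out about 8–15 mm low in height. I relied on depth data and contact instead.

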